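# Clear the two stacks off the video converter

## Robot

A 6-joint arm with a two-finger parallel gripper is mounted at the origin on the work surface. World frame = base frame: x ahead of the robot, y to its left, z up, the work surface at z = 0. Lengths are in m, angles in degrees, forces in N, time in s.
With the tool pointing down it reaches from about 0.25 to 0.725 m from the base axis. Payload 9.7 kg.
Tool frame: the origin (TCP) lies on the centre line of the jaws, within the pads' length; the fingertips stand 19 mm ahead of it and the grasp point (between the pads) is the TCP; z points along the fingers, y is the direction in which the jaws open and shut (so a half turn about z gives the same grasp; the last joint's range is limited). The gripper opens to 85 mm and grips with 20 to 120 N. Pads are 22 mm wide; open, the fingers measure 114 mm over their backs; the gripper's body (76 mm by 85 mm) begins 54 mm behind the grasp point. The pads swing forward as they close: fully open they stand 13 mm farther back than shut.
Start: joints at [-77.006, 4.979, 10.078, 95.1, 0, 90], TCP at [0.124, -0.536, 0.219] pointing down, gripper open.
Joint ranges: [-179.16, 179.16], [-48.56, 103.87], [-65.8, 70.77], [-126.05, 130.52], [-82.76, 87.17], [-180, 180]. Speed limits (degrees/s): [127.2, 127.2, 147.25, 180, 180, 180].

## Interface

Orientations are given as [roll, pitch, yaw] about the fixed x, y, z axes, in that order (R = Rz(yaw) Ry(pitch) Rx(roll)).
In Python, from workcell import bot gives the robot as it stands.
- The arm moves only by the tool servo_tool, never from a script. Its argument "motion" is a list that holds one entry, the list of rows, each a list of 6 numbers: the shift along the tool's x, y, z in mm, then the turn, a rotation vector about the tool's x, y, z in rad. A call has 1 to 5 rows; each row shifts and turns the commanded pose from where the row before left it, along the tool's axes as they then stand; what a row does not reach is not made up. A row lasts 1/10 s, in which the tool goes at most 50 mm and 8.59 degrees, less where a joint would pass 70% of its speed; a pose out of reach is approached as far as the arm can. A call is refused whole if a number of a shift passes 50 or a number of a turn 0.15, either way. A call with a gripper value outside its range is refused whole. "gripper" is the finger opening in mm, from 0 to 85.4, set as the call begins (left out, the last holds). The fingers move at their own pace and stop on an object; "newtons" is the grip in N (left out, the last holds). Time passes only in rows, so rows that do not move let the fingers close. It gives the time, the measured TCP pose, the force and the opening at its end, in the units of the state.
- bot.get_obs(): the state, without advancing time (a new reading comes with each control period).
- bot.camera(name): name is "scene" or "side" or "wrist"; returns a dict with "color" (400x640x3 uint8, red, green, blue), "fx", "fy", "cx", "cy" (pixels), "k1" (the pictures are not rectified: a ray, as slopes to the right and down, at radius r is drawn at 1 + k1 r^2 times it, then the intrinsics apply), "R" (3x3) and "t" (3): a world point X has camera coordinates R X + t. Camera axes: x right, y down, z forward; pixel columns grow to the right and rows downward; lengths in m; the calibration is good to about 2 mm. A picture is of the moment at which its call begins. There is no depth.
- bot.job_done(): hands the job in, once; it reports no verdict.
Trained networks look in a picture, given as the dict that the camera call returned (one of the last four; its "shot" number tells which), for a name from the list of things; names that differ only in an ending like _2 or _b are one class to them, and where a whole thing is asked for, a point or a joint stands for the part that bears it (a point fixed in the world has none). Each returns a list of dicts, best first, with "confidence" (0 to 1); they miss things now and then, are a little off and sometimes report something else, mostly with a low value. They report only what shows in the picture. A call takes as long as a camera call.
- bot.look_for(picture, label): "rect" ([left, top, width, height] in pixels, round what is visible of it).
The state is a dict: "time": time; "q": joint angles; "qd": joint speeds; "joint_efforts": joint torques, N m; "ee_pos": TCP position; "tcp_rot": TCP orientation; "wrist_force": force on the tool from outside, world axes, zero at the start; "torque": the same for the moment, N m; "opening": finger opening in m.
Only numpy, scipy, OpenCV 4.12 (cv2) and the standard library are available. Lean on these libraries where they do the work, as an engineer would, in place of code of your own. Each camera call takes 0.05 s, during which the arm holds its last target.

## Task

Clear the two stacks off the silver converter, one thing at a time from the top: the battery goes on the black charger, the silver drive on the white dock, the cassette on the yellow tray and the red capture box on the green test pad. Set each down gently, never dropped, so that it lies flat in the middle of its plate and lined up with it, long side from lip to lip. Leave the camera lens standing where it is.

Things in the scene. Friction and masses are not known exactly. Their poses are not given: they have to be found in the camera images.
- battery_center (a point): camera battery pack, dark grey with an orange band near one end, 70 x 40 x 40 mm (x, y, z), about 0.2 kg. The point is its centre, 20 mm above its underside; x along the 70 mm side, z up. It starts as the upper thing of one of the two stacks, flat on the drive or the cassette
- capture_center (a point): small bright red video capture box with three round sockets on one end, 64 x 44 x 30 mm (x, y, z), about 0.1 kg. The point is its centre, 15 mm above its underside; x along the 64 mm side, z up. It starts as the upper thing of the other stack
- drive_center (a point): silver portable hard drive with a blue band near each end, 100 x 64 x 26 mm (x, y, z), about 0.24 kg. The point is its centre, 13 mm above its underside; x along the 100 mm side, z up. It starts flat on the converter, as the lower thing of one stack
- cassette_center (a point): black tape cassette with a white paper label strip near each end, 96 x 62 x 26 mm (x, y, z), about 0.13 kg. The point is its centre, 13 mm above its underside; x along the 96 mm side, z up. It starts flat on the converter, as the lower thing of the other stack
- charger_seat (a point): black battery charger plate with two brass contact strips along it: 138 x 90 mm plate, 10 mm thick, fixed to the bench, open at both long sides, with a lip 6 mm wide and 6 mm high across each short end (126 mm clear between the lips). The point is the centre of the plate's top face, 10 mm above the bench; x runs along the 138 mm side from lip to lip, z up. The four plates stand in any order, two to the left and two to the right of the converter
- dock_seat (a point): white drive dock with blue end lips: 138 x 90 mm plate, 10 mm thick, fixed to the bench, open at both long sides, with a lip 6 mm wide and 6 mm high across each short end (126 mm clear between the lips). The point is the centre of the plate's top face, 10 mm above the bench; x runs along the 138 mm side from lip to lip, z up. The four plates stand in any order, two to the left and two to the right of the converter
- tray_seat (a point): yellow cassette tray: 138 x 90 mm plate, 10 mm thick, fixed to the bench, open at both long sides, with a lip 6 mm wide and 6 mm high across each short end (126 mm clear between the lips). The point is the centre of the plate's top face, 10 mm above the bench; x runs along the 138 mm side from lip to lip, z up. The four plates stand in any order, two to the left and two to the right of the converter
- testpad_seat (a point): green test pad with two thin white lines along it: 138 x 90 mm plate, 10 mm thick, fixed to the bench, open at both long sides, with a lip 6 mm wide and 6 mm high across each short end (126 mm clear between the lips). The point is the centre of the plate's top face, 10 mm above the bench; x runs along the 138 mm side from lip to lip, z up. The four plates stand in any order, two to the left and two to the right of the converter
- converter: flat silver half-width rack video converter with a black front, fixed to the bench, 180 x 260 x 44 mm (x, y, z); origin under its centre on the bench, z up, its flat top is at 44 mm. The two stacks stand on it side by side, their centres about 66 mm to either side of its middle along its y, all long sides roughly along its x. The tallest stack reaches 110 mm above the bench
- lens_center (a point): camera lens standing upright on the bench beyond the converter, loose: black cylinder of 62 mm diameter and 68 mm height with a blue glass top. The point is its centre, 34 mm above the bench. To be left standing where it is

How it is judged:
By the outcome, as a careful person would: the job done as asked, in the order asked, and still so for the second after the job is handed in, with the robot touching nothing.
It also fails if it takes over 117 s, if anything falls off the work surface, if the arm or the gripper's body presses on something with over 40 N, if the wrist force passes 120 N, or if a joint passes its speed limit or range.

## Working session

There is one attempt and no reset: what is moved stays moved. The work goes in short steps, Python scripts to look and compute and a tool call to move; the robot and the scene stay as the last step left them, time stands still between calls to the robot, and variables do not carry over. Pictures are saved under pics/ and viewed, and the job is handed in when it is done.

Besides the shell and the picture viewer there is one more tool, called after "Call:" by a JSON object that holds its "name" and its "arguments", one argument or row to a line. servo_tool: Moves the arm, as the interface text tells. Its arguments: {"type":"object","properties":{"motion":{"type":"array","items":{"type":"array","items":{"type":"array","items":{"type":"number"}}}},"gripper":{"type":"number"},"newtons":{"type":"number"}},"required":["motion"]}

```bash
ls; mkdir -p pics; python3 - <<'E'
from workcell import bot
import cv2
o=bot.get_obs();print({k:o[k] for k in o})
for n in ["scene","side","wrist"]:
    p=bot.camera(n)
    cv2.imwrite(f"pics/{n}0.png",p["color"][:,:,::-1])
    print(n,p["fx"],p["cx"],p["cy"],p["k1"],p["R"],p["t"])
    if n!="wrist":
        for l in ["battery_center","capture_center","drive_center","cassette_center","charger_seat","dock_seat","tray_seat","testpad_seat","converter","lens_center"]:
            print(l,[(r["rect"],round(r["confidence"],2)) for r in bot.look_for(p,l)][:2])
E
```

```text
pics
{'time': 0.0, 'q': array([-7.70061464e+01,  5.01170939e+00,  1.00348905e+01,  9.50999423e+01,
       -1.60071751e-03,  9.00002207e+01]), 'qd': array([ 0.04556573,  0.06225685, -0.0007293 , -0.05874051, -0.03970356,
        0.09636587]), 'joint_efforts': array([ 6.36426394e-04, -5.20394433e+01,  4.64797246e+01,  1.63968903e-02,
        1.12684402e-04, -7.55894717e-06]), 'ee_pos': array([ 0.12360246, -0.5356801 ,  0.21868115]), 'tcp_rot': array([-1.79923239e+02,  1.60101178e-03,  1.29936350e+01]), 'wrist_force': array([ 0.74905494, -0.5184252 ,  0.08542172]), 'torque': array([ 0.03938409, -0.02387895, -0.0375381 ]), 'opening': 0.08536126385351539}
scene 379.0831531682992 322.65026892119675 206.99869738690612 -0.059433292478431876 [[-0.84320325  0.53755692 -0.00639104]
 [ 0.44387707  0.6894534  -0.57238724]
 [-0.3032844  -0.48547562 -0.81995854]] [ 0.50137207 -0.20116088  1.19532361]
battery_center [([331.2, 160.9, 33.5, 26.4], 0.73)]
capture_center [([353.3, 202.7, 33.6, 22.7], 0.76)]
drive_center [([348.1, 207.1, 44.8, 32.6], 0.96)]
cassette_center [([323.6, 174.7, 45.5, 24.5], 0
[... 709 characters left out ...]
.5], 0.73), ([259.7, 131.4, 56.9, 46.5], 0.7)]
cassette_center [([262.0, 235.7, 48.1, 38.4], 0.59)]
charger_seat [([259.8, 133.7, 59.6, 41.2], 0.81)]
dock_seat [([191.2, 151.6, 58.7, 39.5], 0.72)]
tray_seat [([256.7, 322.8, 85.0, 71.5], 0.95)]
testpad_seat [([345.0, 288.2, 83.9, 62.9], 0.6), ([248.6, 192.1, 45.2, 32.5], 0.18)]
converter [([229.2, 183.6, 97.9, 114.1], 0.92)]
lens_center [([367.1, 181.2, 26.6, 32.7], 0.6)]
wrist 354.84302140109594 317.3773472833341 198.08981121320704 -0.014686802924076361 [[ 2.24954899e-01 -9.74369131e-01 -2.99843463e-04]
 [-9.34958411e-01 -2.15942668e-01  2.81463202e-01]
 [-2.74313804e-01 -6.30361849e-02 -9.59571975e-01]] [-0.55116412 -0.03500899  0.38042185]
```

View pics/scene0.png

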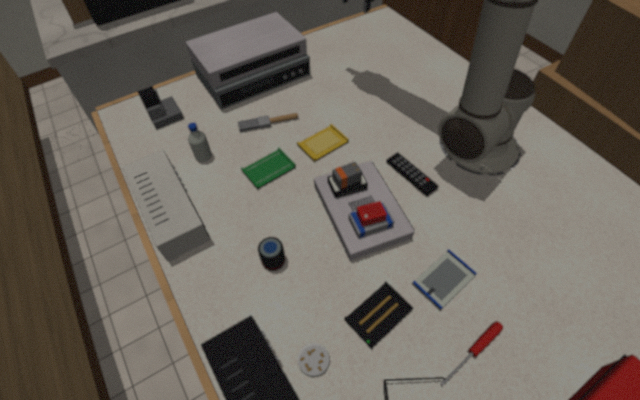

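View pics/side0.png

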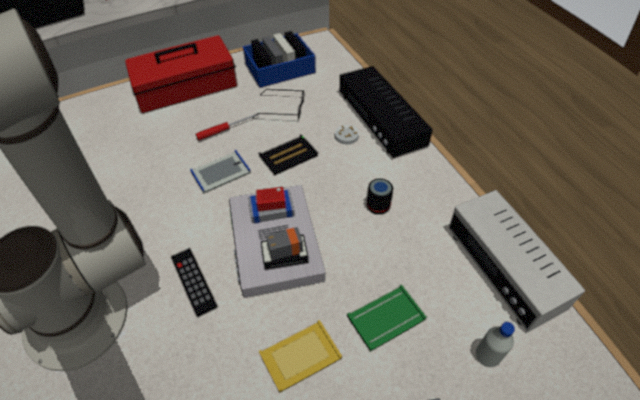

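View pics/wrist0.png

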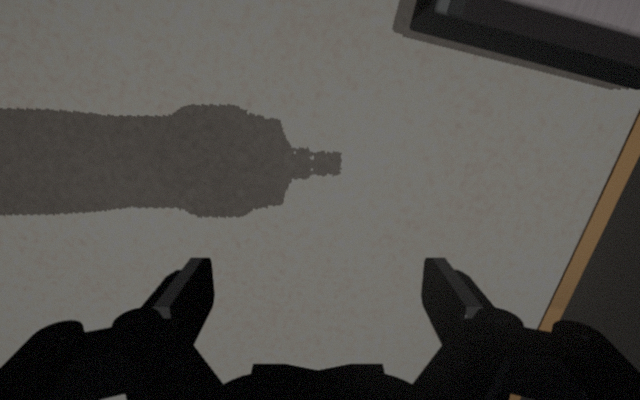

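```bash
cat > h.py <<'E'
import numpy as np, cv2
from workcell import bot
def proj(p,X):
    X=np.atleast_2d(X).astype(float);c=X@np.array(p["R"]).T+np.array(p["t"])
    s=c[:,:2]/c[:,2:3]; r2=(s**2).sum(1,keepdims=True); s=s*(1+p["k1"]*r2)
    return np.c_[p["fx"]*s[:,0]+p["cx"],p["fy"]*s[:,1]+p["cy"]]
def unproj(p,uv,z):
    uv=np.atleast_2d(uv).astype(float)
    d=np.c_[(uv[:,0]-p["cx"])/p["fx"],(uv[:,1]-p["cy"])/p["fy"]]; s=d.copy()
    for _ in range(20): s=d/(1+p["k1"]*(s**2).sum(1,keepdims=True))
    R=np.array(p["R"]);C=-R.T@np.array(p["t"]); w=np.c_[s,np.ones(len(s))]@R
    return (C+w*((z-C[2])/w[:,2:3]))[:,:2]
def topdown(p,z,x0,x1,y0,y1,res=0.001):
    # image: right = -y, down = -x
    xs=np.arange(x1,x0,-res);ys=np.arange(y1,y0,-res)
    gx,gy=np.meshgrid(xs,ys,indexing="ij")
    uv=proj(p,np.c_[gx.ravel(),gy.ravel(),np.full(gx.size,z)]).reshape(*gx.shape,2).astype(np.float32)
    return cv2.remap(p["color"],uv[...,0],uv[...,1],cv2.INTER_CUBIC)[:,:,::-1]
def rectpose(p,rect,z):
    l,t,w,h=rect;return unproj(p,[[l+w/2,t+h/2]],z)[0]
E
python3 - <<'E'
from h import *
for n in ["scene","side"]:
    p=bot.camera(n)
    R=p["R"];print(-R.T@p["t"])
    im=topdown(p,0.012,0.1,0.8,-0.4,0.4)
    for i in range(0,8): cv2.putText(im,f"{.4-i*.1:.1f}",(i*100,10),0,.35,(0,0,255),1);im[:6,i*100]=(0,0,255)
    for i in range(0,7): cv2.putText(im,f"{.8-i*.1:.1f}",(0,i*100+10),0,.35,(0,0,255),1)
    cv2.imwrite(f"pics/td_{n}.png",cv2.resize(im,(686,600)))
p=bot.camera("wrist");print(-p["R"].T@p["t"])
E
```

```text
[0.87457227 0.4494755  0.86817816]Traceback (most recent call last):
  File "<stdin>", line 6, in <module>
cv2.error: OpenCV(4.12.0) :-1: error: (-5:Bad argument) in function 'putText'
> Overload resolution failed:
>  - Layout of the output array img is incompatible with cv::Mat
>  - Expected Ptr<cv::UMat> for argument 'img'
```

```bash
sed -i 's/\[:,:,::-1\]$/[:,:,::-1].copy()/' h.py
python3 - <<'E'
from h import *
for n in ["scene","side"]:
    p=bot.camera(n)
    R=p["R"];print(-R.T@p["t"])
    im=topdown(p,0.012,0.1,0.8,-0.4,0.4)
    for i in range(0,8): cv2.putText(im,f"{.4-i*.1:.1f}",(i*100,10),0,.35,(0,0,255),1);im[:6,i*100]=(0,0,255)
    for i in range(0,7): cv2.putText(im,f"{.8-i*.1:.1f}",(0,i*100+10),0,.35,(0,0,255),1)
    cv2.imwrite(f"pics/td_{n}.png",cv2.resize(im,(686,600)))
p=bot.camera("wrist");print(-p["R"].T@p["t"])
E
```

```text
[0.87457227 0.4494755  0.86817816]
[ 0.32888438 -0.60161946  0.8707858 ]
[ 0.19561022 -0.52061754  0.37472796]
```

View pics/td_scene.png

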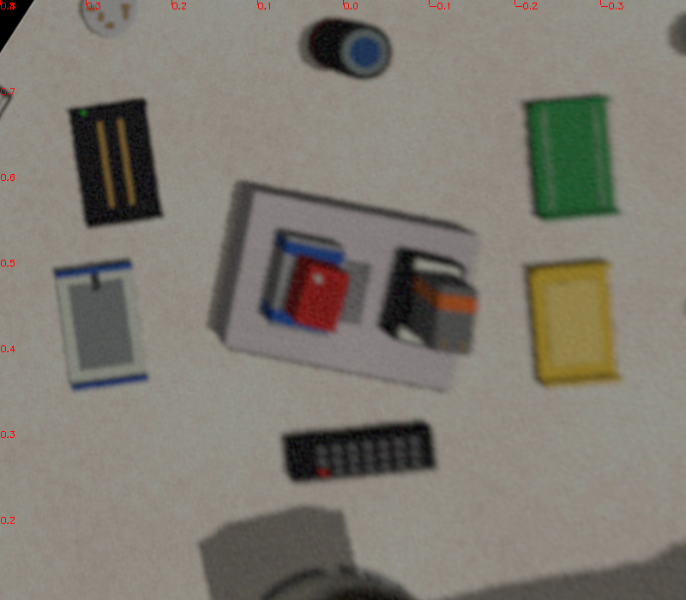

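View pics/td_side.png

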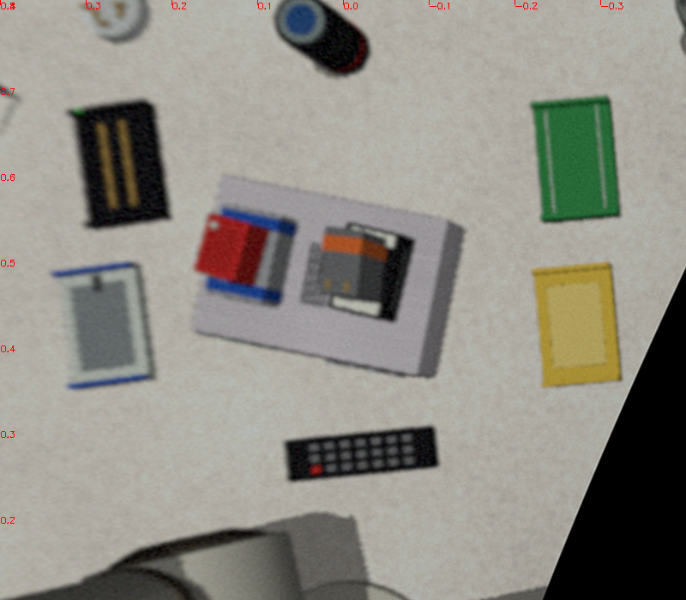

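Call:
{"name": "servo_tool", "arguments": {
  "motion": [
    [[29,-30,-12,0,0,0],[29,-30,-12,0,0,0],[29,-30,-12,0,0,0],[29,-30,-12,0,0,0],[29,-30,-12,0,0,0]]
  ]
}}

```text
time: 1.85
ee_pos: [0.2317, -0.3557, 0.28]
tcp_rot: [180.0, -0.0, 13.0]
wrist_force: [0.7, 0.4, -0.4]
opening: 0.0853
```

Call:
{"name": "servo_tool", "arguments": {
  "motion": [
    [[29,-30,-12,0,0,0],[29,-30,-12,0,0,0],[29,-30,-12,0,0,0],[29,-30,-12,0,0,0],[29,-30,-12,0,0,0]]
  ]
}}

```text
time: 2.35
ee_pos: [0.3392, -0.1768, 0.3401]
tcp_rot: [180.0, -0.0, 13.0]
wrist_force: [1.1, -0.8, -0.5]
opening: 0.0854
```

Call:
{"name": "servo_tool", "arguments": {
  "motion": [
    [[29,-30,-12,0,0,0],[29,-30,-12,0,0,0],[29,-30,-12,0,0,0],[29,-30,-12,0,0,0],[29,-30,-12,0,0,0]]
  ]
}}

```text
time: 2.85
ee_pos: [0.4468, 0.0022, 0.4001]
tcp_rot: [180.0, -0.0, 13.0]
wrist_force: [0.6, -0.8, 0.5]
opening: 0.0851
```

Call:
{"name": "servo_tool", "arguments": {
  "motion": [
    [[0,0,0,0,0,0.15],[0,0,0,0,0,0.078],[0,0,0,0,0,0],[0,0,0,0,0,0]]
  ]
}}

```text
time: 3.25
ee_pos: [0.4463, -0.0005, 0.3994]
tcp_rot: [-180.0, -0.0, -0.1]
wrist_force: [0.1, 0.3, -0.1]
opening: 0.0854
```

```bash
python3 - <<'E'
from h import *
import pickle
p=bot.camera("wrist");pickle.dump(p,open("w1.pkl","wb"))
print(-p["R"].T@p["t"],bot.get_obs()["ee_pos"],bot.get_obs()["tcp_rot"])
cv2.imwrite("pics/w1.png",p["color"][:,:,::-1])
im=topdown(p,0.012,0.1,0.8,-0.4,0.4)
for i in range(0,8): cv2.putText(im,f"{.4-i*.1:.1f}",(i*100,10),0,.35,(0,0,255),1)
for i in range(0,7): cv2.putText(im,f"{.8-i*.1:.1f}",(0,i*100+10),0,.35,(0,0,255),1)
cv2.imwrite("pics/td_w1.png",cv2.resize(im,(686,600)))
E
```

```text
[ 0.52004266 -0.00144837  0.55479235] [ 0.4462208  -0.00055354  0.39946386] [-1.79967403e+02 -8.54375391e-03 -7.25565083e-02]
```

View pics/td_w1.png

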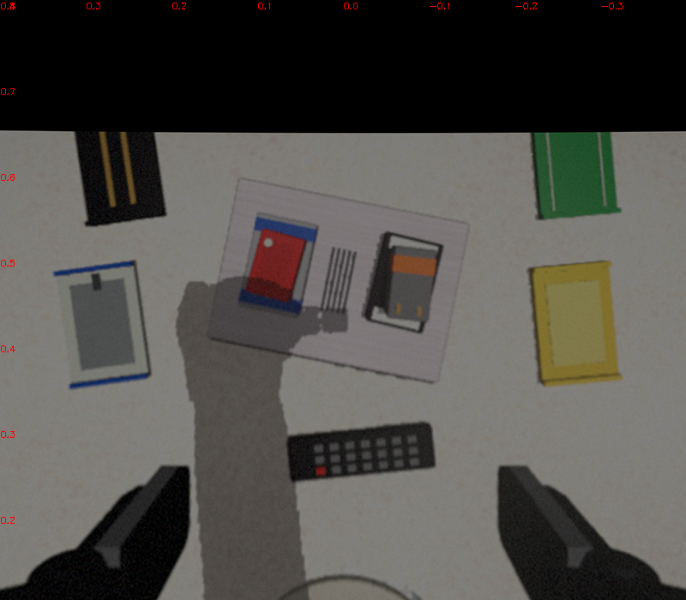

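View pics/w1.png

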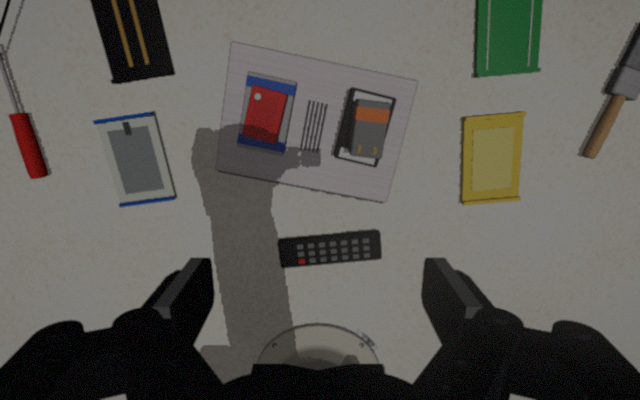

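```bash
cat >> h.py <<'E'
def tile(p,z,cx,cy,hx=.075,hy=.1,res=.0005,txt=""):
    im=topdown(p,z,cx-hx,cx+hx,cy-hy,cy+hy,res)
    im=cv2.convertScaleAbs(im,alpha=1.6)
    n,m=im.shape[:2]
    for i in range(0,m,40): cv2.line(im,(i,0),(i,4),(0,0,255),1)
    for i in range(0,n,40): cv2.line(im,(0,i),(4,i),(0,0,255),1)
    cv2.putText(im,txt+f" z{z} TL x{cx+hx:.3f} y{cy+hy:.3f}",(6,14),0,.4,(0,0,255),1)
    return im
def mosaic(ts,f):
    rows=[np.hstack(ts[i:i+2]) for i in range(0,len(ts),2)]
    cv2.imwrite(f,np.vstack(rows))
E
python3 - <<'E'
from h import *
import pickle
w=pickle.load(open("w1.pkl","rb"));
sc=bot.camera("scene");sd=bot.camera("side")
pickle.dump((sc,sd),open("ss.pkl","wb"))
mosaic([tile(w,.11,.475,-.055),tile(w,.10,.495,.08),tile(w,.07,.475,-.055),tile(w,.07,.495,.08)],"pics/m1.png")
k=dict(hx=.075,hy=.1)
mosaic([tile(sc,.01,.62,.27,txt="sc"),tile(sd,.01,.62,.27,txt="sd"),tile(sc,.01,.62,-.265,txt="sc"),tile(sd,.01,.62,-.265,txt="sd")],"pics/m2.png")
mosaic([tile(w,.01,.43,.29,txt="w"),tile(sd,.01,.43,.29,txt="sd"),tile(w,.01,.43,-.265,txt="w"),tile(sc,.01,.43,-.265,txt="sc")],"pics/m3.png")
E
```

```text
Traceback (most recent call last):
  File "h.py", line 31, in mosaic
    cv2.imwrite(f,np.vstack(rows))
                  ~~~~~~~~~^^^^^^
ValueError: all the input array dimensions except for the concatenation axis must match exactly, but along dimension 1, the array at index 0 has size 802 and the array at index 1 has size 800
```

View pics/m1.png

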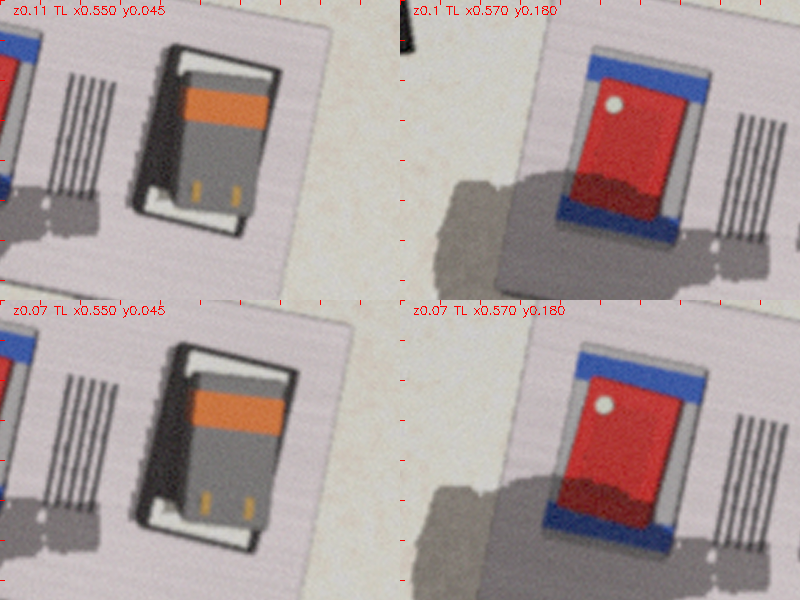

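View pics/m2.png

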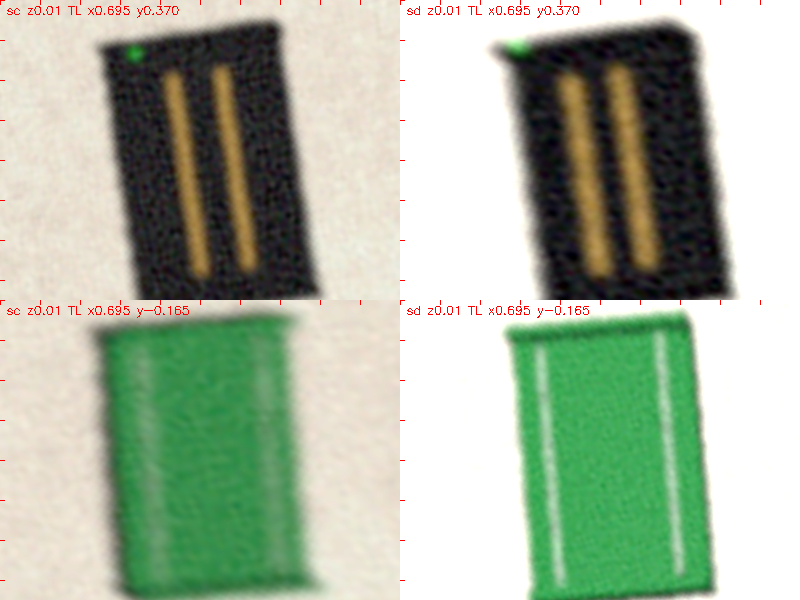

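```bash
cat >> h.py <<'E'
from scipy.optimize import minimize
def gradimg(p,s=1.0):
    im=cv2.GaussianBlur(p["color"],(0,0),s).astype(np.float32)
    gx=cv2.Sobel(im,cv2.CV_32F,1,0,ksize=3);gy=cv2.Sobel(im,cv2.CV_32F,0,1,ksize=3)
    return gx,gy
def segs_box(lx,ly,z,lip=None):
    a,b=lx/2,ly/2; zl=z if lip is None else lip
    return [((-a,-b,z),(a,-b,z)),((-a,b,z),(a,b,z)),((-a,-b,zl),(-a,b,zl)),((a,-b,zl),(a,b,zl))]
def fit(pics,segs,x0,cuts=(.012,.012,6),n=40,s=1.0,grid=True,verbose=False):
    G=[gradimg(p,s) for p in pics]
    t=np.linspace(.04,.96,n)[:,None]
    def score(v,full=False):
        c,sn=np.cos(np.radians(v[2])),np.sin(np.radians(v[2]));tot=[]
        for p,(gx,gy) in zip(pics,G):
            for A,B in segs:
                P=np.array(A)*(1-t)+np.array(B)*t
                W=np.c_[v[0]+c*P[:,0]-sn*P[:,1],v[1]+sn*P[:,0]+c*P[:,1],P[:,2]]
                uv=proj(p,W);d=uv[-1]-uv[0];nn=np.array([-d[1],d[0]])/np.hypot(*d)
                m=uv.astype(np.float32)
                g=sum(k*cv2.remap(gg,m[None,:,0],m[None,:,1],cv2.INTER_LINEAR)[0] for k,gg in zip(nn,(gx,gy)))
                tot.append(np.abs(g.mean(0)).max() if g.ndim>1 else 0)
        return (-np.sqrt(np.array(tot)).mean()) if not full else np.round(tot,0)
    best=min(((score([x0[0]+i,x0[1]+j,x0[2]+k]),i,j,k) for i in np.arange(-cuts[0],cuts[0]+1e-6,.002) for j in np.arange(-cuts[1],cuts[1]+1e-6,.002) for k in np.arange(-cuts[2],cuts[2]+.1,2)))
    v=np.array(x0)+best[1:]
    S=np.array([1000,1000,2.])
    r=minimize(lambda q:score(q/S),v*S,method="Nelder-Mead",options=dict(initial_simplex=[v*S]+[v*S+e for e in np.eye(3)*1.5],xatol=.02,fatol=1e-4))
    return r.x/S, -r.fun, score(r.x/S,True)
def draw(p,segs,v,im,col=(0,255,0)):
    c,sn=np.cos(np.radians(v[2])),np.sin(np.radians(v[2]))
    for A,B in segs:
        P=np.array([A,B]);W=np.c_[v[0]+c*P[:,0]-sn*P[:,1],v[1]+sn*P[:,0]+c*P[:,1],P[:,2]]
        uv=np.round(proj(p,W)*8).astype(int);cv2.line(im,tuple(map(int,uv[0])),tuple(map(int,uv[1])),col,1,cv2.LINE_AA,3)
E
cat > f1.py <<'E'
from h import *
import pickle
w=pickle.load(open("w1.pkl","rb"));sc,sd=pickle.load(open("ss.pkl","rb"))
items={"battery":(segs_box(.07,.04,.11),(.479,-.066,-6),),
"capture":(segs_box(.064,.044,.10),(.4955,.085,-12)),
"drive":(segs_box(.1,.064,.07),(.494,.0805,-12)),
"cassette":(segs_box(.096,.062,.07),(.476,-.063,-12)),
"charger":(segs_box(.138,.09,.01,.016),(.617,.27,7)),
"dock":(segs_box(.138,.09,.01,.016),(.43,.29,7)),
"testpad":(segs_box(.138,.09,.01,.016),(.623,-.262,4)),
"tray":(segs_box(.138,.09,.01,.016),(.43,-.262,4))}
ims={n:p["color"][:,:,::-1].copy() for n,p in zip(("w","sc","sd"),(w,sc,sd))}
out={}
for k,(s,x0) in items.items():
    sets={"w":[w],"ss":[sc,sd]}
    if k in("charger","testpad"): sets={"ss":[sc,sd],"sc":[sc],"sd":[sd]}
    elif k in("dock","tray"): sets={"w":[w],"ss":[sc,sd],"all":[w,sc,sd]}
    for n,ps in sets.items():
        v,f,t=fit(ps,s,x0);print(k,n,v.round(4),round(f,2),t)
        if n in("w","all") or (n=="ss" and k in("charger","testpad")): out[k]=v
    for n,p in zip(("w","sc","sd"),(w,sc,sd)): draw(p,s,out[k],ims[n])
pickle.dump(out,open("fit.pkl","wb"))
c=lambda i,y,x,h,ww:cv2.resize(i[y:y+h,x:x+ww],(400,300),interpolation=cv2.INTER_CUBIC)
cv2.imwrite("pics/fit1.png",np.vstack([np.hstack([c(ims["w"],20,210,170,226),c(ims["w"],90,80,150,200)]),np.hstack([c(ims["sc"],230,330,120,160),c(ims["sd"],260,260,135,180)])]))
E
python3 f1.py
```

```text
battery w [ 0.4688 -0.0651 -9.8817] 9.6 [115.  55. 111.  94.]
battery ss [ 0.4745 -0.0648 -7.5281] 9.96 [132.  84.  80.  81.  97.  92. 138.  97.]
capture w [  0.4972   0.0729 -13.741 ] 8.06 [ 10.  58.  89. 147.]
capture ss [  0.4943   0.0666 -16.0431] 11.77 [100.  93.  97. 122. 110. 271. 160. 196.]
drive w [  0.489    0.0684 -11.7322] 7.8 [103.  58.   3. 139.]
drive ss [  0.5006   0.0809 -10.0137] 9.3 [ 11. 128.  77. 117. 134. 220.  96.  16.]
cassette w [  0.4761  -0.063  -13.4352] 11.12 [122. 102. 126. 146.]
cassette ss [  0.4699  -0.0777 -12.3773] 9.63 [ 77.  29.  97. 100. 271.  10. 161. 116.]
charger ss [0.6093 0.2638 8.4107] 15.09 [214. 222. 225. 163. 206. 316. 188. 310.]
charger sc [0.6116 0.2659 8.6184] 15.49 [247. 233. 240. 239.]
charger sd [0.6066 0.2595 8.3289] 17.79 [332. 300. 318. 316.]
dock w [0.4218 0.2826 7.8069] 11.49 [111.  24. 228. 238.]
dock ss [0.4191 0.2833 7.5683] 10.33 [ 33.  51. 190.  82.  98.  56. 220. 216.]
dock all [0.4206 0.2827 7.6395] 10.29 [108.  25. 186. 212.  37.  42. 199.  67.  98.  58. 147. 239.]
testpad ss [ 0.6139 -0.2704  4.9706] 13.96 [193.  93. 175. 101. 266. 278. 212. 299.]
testpad sc [ 0.6182 -0.2655  5.0168] 14.25 [173. 202. 222. 217.]
testpad sd [ 0.6124 -0.2717  4.9606] 16.9 [296. 279. 294. 273.]
tray w [ 0.4241 -0.272   5.0417] 12.42 [157. 126. 161. 175.]
tray ss [ 0.4211 -0.2727  5.1325] 13.25 [157.  82. 175.  89. 235. 232. 238. 248.]
tray all [ 0.4233 -0.2722  5.0471] 12.54 [154. 128. 165. 146. 159.  82. 196.  88. 227. 235. 169. 182.]
```

View pics/fit1.png

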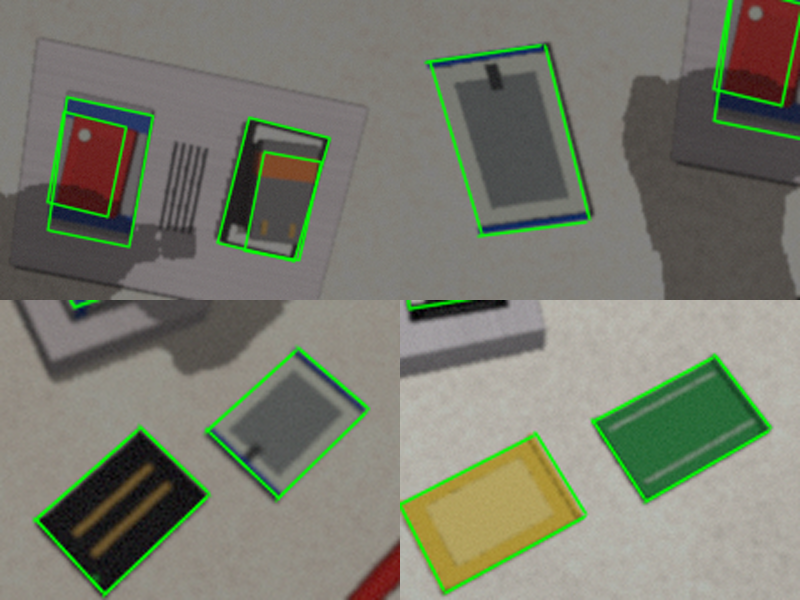

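Call:
{"name": "servo_tool", "arguments": {
  "motion": [
    [[7.5,16,40,0,0,0],[7.5,16,40,0,0,0],[7.5,16,40,0,0,0],[7.5,16,40,0,0,0.122],[0,0,0,0,0,0]]
  ]
}}

```text
time: 3.9
ee_pos: [0.4746, -0.0656, 0.2337]
tcp_rot: [-180.0, 0.5, -7.3]
wrist_force: [-0.6, 0.1, 0.1]
opening: 0.0856
```

Call:
{"name": "servo_tool", "arguments": {
  "motion": [
    [[0,0,0,0,0,0],[0,0,0,0,0,0]]
  ]
}}

```text
time: 4.1
ee_pos: [0.4767, -0.0641, 0.2416]
tcp_rot: [-180.0, -0.2, -6.9]
wrist_force: [0.5, 0.1, -0.7]
opening: 0.0854
```

```bash
python3 - <<'E'
from h import *
import pickle
p=bot.camera("wrist");pickle.dump(p,open("w2.pkl","wb"))
o=bot.get_obs();print(o["ee_pos"],o["tcp_rot"])
cv2.imwrite("pics/w2.png",cv2.convertScaleAbs(p["color"][:,:,::-1],alpha=1.4))
k=dict(hx=.0749,hy=.1)
for z in (.11,.07):
  cv2.imwrite(f"pics/w2_{z}.png",tile(p,z,.475,-.06,hx=.0749,hy=.1,res=.00025))
E
```

```text
[ 0.47690492 -0.06396241  0.24174814] [-179.9624036    -0.18996385   -6.90928927]
```

View pics/w2.png

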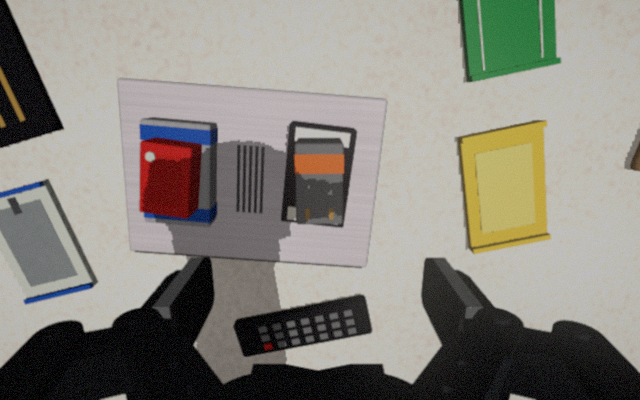

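View pics/w2_0.11.png

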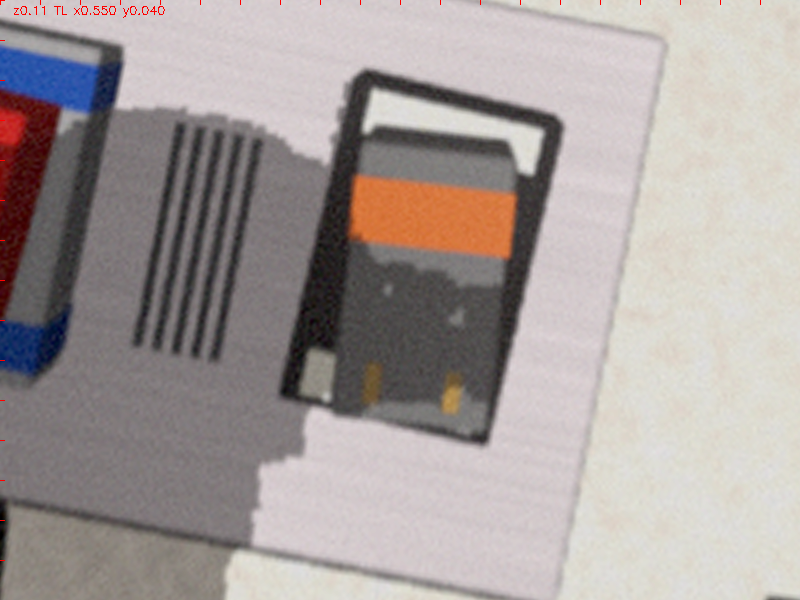

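View pics/w2_0.07.png

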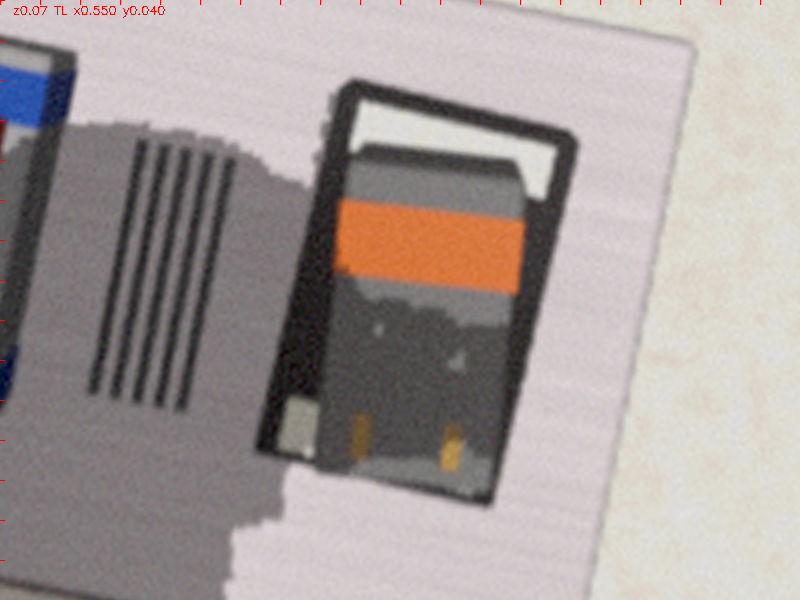

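Call:
{"name": "servo_tool", "arguments": {
  "motion": [
    [[1.5,2,40,0,0,-0.023],[0,0,40,0,0,0],[0,0,40,0,0,0],[0,0,25,0,0,0],[0,0,3,0,0,0]]
  ]
}}

```text
time: 4.65
ee_pos: [0.4767, -0.0658, 0.0899]
tcp_rot: [-180.0, 0.1, -5.6]
wrist_force: [-0.0, 0.1, 0.6]
opening: 0.0854
```

Call:
{"name": "servo_tool", "arguments": {
  "motion": [
    [[0,0,0,0,0,0],[0,0,0,0,0,0],[0,0,0,0,0,0]]
  ]
}}

```text
time: 4.95
ee_pos: [0.4787, -0.0664, 0.0934]
tcp_rot: [-180.0, -0.2, -5.7]
wrist_force: [-0.0, 0.1, 0.2]
opening: 0.0854
```

```bash
python3 - <<'E'
from h import *
o=bot.get_obs();print(o["ee_pos"],o["tcp_rot"],o["wrist_force"])
ims=[]
for n in("scene","side"):
  p=bot.camera(n);u=proj(p,[[.478,-.066,.09]])[0].astype(int)
  ims.append(cv2.resize(p["color"][u[1]-50:u[1]+50,u[0]-65:u[0]+65,::-1],(400,308),interpolation=cv2.INTER_CUBIC))
p=bot.camera("wrist");ims.append(cv2.resize(p["color"][:,:,::-1],(493,308)))
cv2.imwrite("pics/g1.png",np.hstack(ims)[:, :1293] if 0 else np.hstack(ims[:2]));cv2.imwrite("pics/g1w.png",p["color"][:,:,::-1])
E
```

```text
[ 0.47872279 -0.06643851  0.09344722] [-1.79973082e+02 -1.74109743e-01 -5.66972310e+00] [-0.03549369  0.055994    0.15593379]
```

View pics/g1.png

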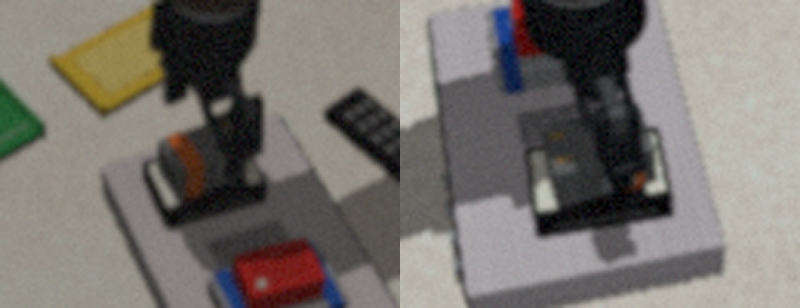

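View pics/g1w.png

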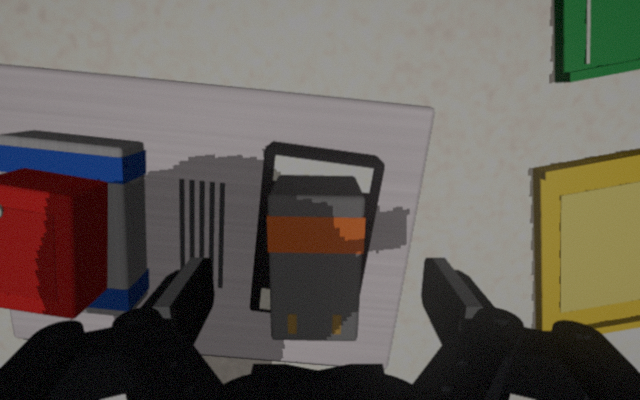

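Call:
{"name": "servo_tool", "arguments": {
  "motion": [
    [[0,0,0,0,0,0],[0,0,0,0,0,0],[0,0,0,0,0,0],[0,0,0,0,0,0],[0,0,0,0,0,0]]
  ],
  "gripper": 25,
  "newtons": 35
}}

```text
time: 5.6
ee_pos: [0.4776, -0.0664, 0.0916]
tcp_rot: [-180.0, -0.0, -5.7]
wrist_force: [-0.6, -0.5, 3.0]
opening: 0.0387
```

Call:
{"name": "servo_tool", "arguments": {
  "motion": [
    [[0,0,0,0,0,0],[0,0,0,0,0,0],[0,0,0,0,0,0]]
  ]
}}

```text
time: 5.9
ee_pos: [0.4776, -0.0664, 0.0915]
tcp_rot: [-180.0, -0.0, -5.7]
wrist_force: [-1.9, 0.4, 4.5]
opening: 0.0384
```

Call:
{"name": "servo_tool", "arguments": {
  "motion": [
    [[0,0,-10,0,0,0],[0,0,-30,0,0,0],[0,0,-35,0,0,0],[0,0,-30,0,0,-0.123],[0,0,0,0,0,-0.123]]
  ]
}}

```text
time: 6.4
ee_pos: [0.479, -0.0666, 0.2009]
tcp_rot: [179.9, -0.3, 8.7]
wrist_force: [0.1, 0.4, -2.5]
opening: 0.0389
```

Call:
{"name": "servo_tool", "arguments": {
  "motion": [
    [[11,-19,0,0,0,0],[22,-38,0,0,0,0],[22,-38,0,0,0,0],[22,-38,0,0,0,0],[22,-38,0,0,0,0]]
  ]
}}

```text
time: 6.9
ee_pos: [0.5535, 0.1035, 0.1967]
tcp_rot: [-179.2, 0.0, 10.2]
wrist_force: [-0.3, -1.5, -1.6]
opening: 0.0386
```

Call:
{"name": "servo_tool", "arguments": {
  "motion": [
    [[22,-38,0,0,0,0],[22,-38,0,0,0,0],[22,-38,0,0,0,0],[12,-22,0,0,0,0],[0,0,0,0,0,0]]
  ]
}}

```text
time: 7.4
ee_pos: [0.6155, 0.1938, 0.1996]
tcp_rot: [-176.6, 0.1, 16.0]
wrist_force: [0.1, 0.3, -1.6]
opening: 0.0388
```

Call:
{"name": "servo_tool", "arguments": {
  "motion": [
    [[0,0,0,0,0,0],[0,0,0,0,0,0],[0,0,0,0,0,0]]
  ]
}}

```text
time: 7.7
ee_pos: [0.6146, 0.1914, 0.201]
tcp_rot: [-176.7, 0.0, 15.8]
wrist_force: [0.2, 0.7, -2.3]
opening: 0.0385
```

```bash
python3 - <<'E'
from h import *
import pickle
o=bot.get_obs();print(o["ee_pos"],o["tcp_rot"],o["wrist_force"],o["opening"])
p=bot.camera("wrist");pickle.dump(p,open("w3.pkl","wb"))
s=segs_box(.138,.09,.01,.016)
v,f,t=fit([p],s,(.611,.266,8.4));print(v,f,t)
im=p["color"][:,:,::-1].copy();draw(p,s,v,im);cv2.imwrite("pics/w3.png",im)
E
```

```text
[0.61457111 0.1913957  0.20100254] [-1.76674859e+02  2.29286670e-02  1.58209861e+01] [ 0.16732685  0.68188807 -2.30363976] 0.03849893887600724
[0.6106818  0.2637838  8.41643839] 13.138900065421486 [115. 203. 135. 255.]
```

View pics/w3.png

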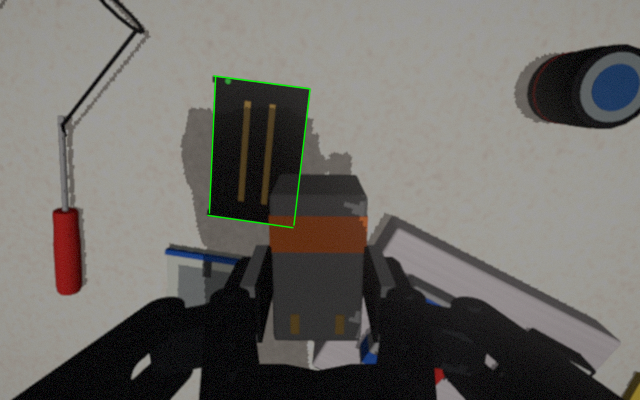

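```bash
cat >> h.py <<'E'
from scipy.spatial.transform import Rotation as Ro
def plan(way,start=None,smax=44,rmax=.14):
    """way: list of (x,y,z,yaw,[maxstep mm]); tool down"""
    o=bot.get_obs()
    P,R=(o["ee_pos"],Ro.from_euler("xyz",o["tcp_rot"],degrees=True)) if start is None else (np.array(start[:3]),Ro.from_euler("xyz",[180,0,start[3]],degrees=True))
    rows=[]
    for w in way:
        T=np.array(w[:3]);D=Ro.from_euler("xyz",[180,0,w[3]],degrees=True);sm=w[4] if len(w)>4 else smax
        n=int(max(np.ceil(np.linalg.norm(T-P)*1000/sm-.02),np.ceil((R.inv()*D).magnitude()/rmax),1))
        for i in range(n):
            k=n-i
            sh=np.round(R.inv().apply((T-P)/k)*1000,1)
            rv=np.round((R.inv()*D).as_rotvec()/k,3)
            rows.append([*map(float,sh+0),*map(float,rv+0)])
            P=P+R.apply(sh/1000);R=R*Ro.from_rotvec(rv)
    for i,r in enumerate(rows): print(r, "" if i%5<4 else "\n")
E
python3 - <<'E'
from h import *
plan([(.612,.20,.10,8.4),(.6107,.2638,.08,8.4)])
E
```

```text
[-0.1, -1.0, 33.8, -0.019, 0.001, 0.043] 
[-0.1, -1.7, 33.8, -0.019, 0.002, 0.043] 
[-0.3, -2.2, 33.7, -0.02, 0.001, 0.044] 
[4.0, -31.7, 10.0, 0.0, 0.0, 0.0] 
[4.0, -31.7, 10.0, 0.0, 0.0, 0.0]
```

Call:
{"name": "servo_tool", "arguments": {
  "motion": [
    [[0,-1,34,-0.019,0.001,0.043],[0,-1.7,34,-0.019,0.002,0.043],[0,-2,34,-0.02,0.001,0.044],[0,0,0,0,0,0],[0,0,0,0,0,0]]
  ]
}}

```text
time: 8.25
ee_pos: [0.623, 0.1567, 0.0998]
tcp_rot: [-178.0, 0.2, 13.2]
wrist_force: [1.6, 1.4, -0.9]
opening: 0.0387
```

Call:
{"name": "servo_tool", "arguments": {
  "motion": [
    [[2,-16,0,0,0,0],[4,-32,10,0,0,0],[2,-15,10,0,0,0],[0,0,0,0,0,0],[0,0,0,0,0,0]]
  ]
}}

```text
time: 8.75
ee_pos: [0.6218, 0.1959, 0.0811]
tcp_rot: [-176.9, 0.2, 16.1]
wrist_force: [-0.7, -1.0, -0.9]
opening: 0.0388
```

```bash
python3 - <<'E'
from h import *
import pickle
o=bot.get_obs();print(o["ee_pos"],o["tcp_rot"],o["wrist_force"],o["opening"])
p=bot.camera("wrist");pickle.dump(p,open("w4.pkl","wb"))
s=segs_box(.138,.09,.01,.016)
v,f,t=fit([p],s[:2]+s[3:],(.611,.264,8.4));print(v,f,t)
im=p["color"][:,:,::-1].copy();draw(p,s,v,im);cv2.imwrite("pics/w4.png",im)
plan([(.6107,.2638,.036,8.4)])
E
```

```text
[0.62177676 0.1958819  0.08108728] [-176.8546812     0.21095909   16.11071764] [-0.66196836 -0.95263396 -0.94625697] 0.03880318868692887
[0.611014   0.26376664 8.40917966] 13.611162829252207 [ 68. 237. 296.]
[4.1, -33.1, 24.6, -0.027, 0.003, 0.067] 
[1.7, -33.9, 23.7, -0.028, 0.004, 0.067]
```

View pics/w4.png

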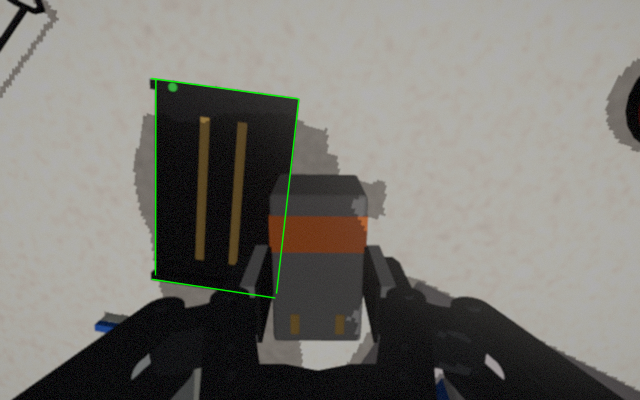

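```bash
python3 - <<'E'
from h import *
o=bot.get_obs();print(o["q"],o["joint_efforts"])
E
```

```text
[ 16.01500846  18.65489222  10.72923048  82.25295596   3.14331617
 179.94238015] [ 6.46650754e-01 -6.76346540e+01  4.73424661e+01  1.24652372e-02
  2.35378928e-01  6.87724514e-05]
```

```bash
python3 - <<'E'
from h import *
plan([(.610,.205,.115,28,30),(.600,.22,.115,100),(.6107,.2638,.08,188.4)])
E
```

```text
[-4.5, -7.1, -16.4, -0.027, -0.001, -0.104] 
[-3.8, -7.2, -16.5, -0.028, -0.002, -0.104] 
[-0.2, -2.0, 0.0, 0.0, 0.0, -0.14] 
[0.1, -2.0, 0.0, 0.0, 0.0, -0.14] 
[0.4, -2.0, 0.0, 0.0, 0.0, -0.14] 

[0.6, -1.9, 0.0, 0.0, 0.0, -0.139] 
[0.9, -1.8, 0.0, 0.0, 0.0, -0.14] 
[1.1, -1.6, 0.0, 0.0, 0.0, -0.139] 
[1.3, -1.5, 0.0, 0.0, 0.0, -0.14] 
[1.6, -1.3, 0.0, 0.0, 0.0, -0.139] 

[1.7, -1.0, 0.0, 0.0, 0.0, -0.14] 
[3.4, 1.5, 2.9, 0.0, 0.0, -0.129] 
[3.2, 1.9, 2.9, 0.0, 0.0, -0.129] 
[2.9, 2.3, 2.9, 0.0, 0.0, -0.128] 
[2.6, 2.7, 2.9, 0.0, 0.0, -0.129] 

[2.3, 3.0, 2.9, 0.0, 0.0, -0.128] 
[1.8, 3.3, 2.9, 0.0, 0.0, -0.129] 
[1.4, 3.5, 2.9, 0.0, 0.0, -0.128] 
[1.0, 3.6, 2.9, 0.0, 0.0, -0.129] 
[0.5, 3.8, 2.9, 0.0, 0.0, -0.128] 

[0.0, 3.8, 3.0, 0.0, 0.0, -0.129] 
[-0.5, 3.7, 2.9, 0.0, 0.0, -0.128] 
[-1.0, 3.6, 3.0, 0.0, 0.0, -0.129]
```

Call:
{"name": "servo_tool", "arguments": {
  "motion": [
    [[0,0,-16,-0.027,-0.001,-0.1],[0,0,-17,-0.028,-0.002,-0.1],[0,0,0,0,0,-0.14],[0,0,0,0,0,-0.14],[0,0,0,0,0,-0.14]]
  ]
}}

```text
time: 9.3
ee_pos: [0.6229, 0.1937, 0.1153]
tcp_rot: [180.0, -0.0, 51.9]
wrist_force: [0.6, 0.0, -1.6]
opening: 0.0388
```

Call:
{"name": "servo_tool", "arguments": {
  "motion": [
    [[0,0,0,0,0,-0.14],[0,0,0,0,0,-0.14],[0,0,0,0,0,-0.14],[0,0,0,0,0,-0.14],[0,0,0,0,0,-0.14]]
  ]
}}

```text
time: 9.8
ee_pos: [0.6229, 0.1935, 0.115]
tcp_rot: [180.0, -0.0, 92.0]
wrist_force: [-0.6, 0.0, -1.8]
opening: 0.0385
```

Call:
{"name": "servo_tool", "arguments": {
  "motion": [
    [[0,0,0,0,0,-0.14],[0,0,0,0,0,-0.14],[0,0,0,0,0,-0.14],[0,0,0,0,0,-0.14],[0,0,0,0,0,-0.14]]
  ]
}}

```text
time: 10.3
ee_pos: [0.6229, 0.1935, 0.1151]
tcp_rot: [180.0, 0.0, 132.1]
wrist_force: [-0.5, 0.1, -1.8]
opening: 0.0385
```

Call:
{"name": "servo_tool", "arguments": {
  "motion": [
    [[0,0,0,0,0,-0.14],[0,0,0,0,0,-0.14],[0,0,0,0,0,-0.14],[0,0,0,0,0,-0.14],[0,0,0,0,0,-0.12]]
  ]
}}

```text
time: 10.8
ee_pos: [0.6229, 0.1935, 0.1151]
tcp_rot: [180.0, 0.0, 171.0]
wrist_force: [-0.1, -0.4, -1.7]
opening: 0.0385
```

Call:
{"name": "servo_tool", "arguments": {
  "motion": [
    [[0,0,0,0,0,0],[0,0,0,0,0,0],[0,0,0,0,0,0]]
  ]
}}

```text
time: 11.1
ee_pos: [0.6228, 0.1938, 0.1147]
tcp_rot: [180.0, 0.0, 170.6]
wrist_force: [0.8, -0.2, -1.8]
opening: 0.0386
```

```bash
python3 - <<'E'
from h import *
o=bot.get_obs();print(o["q"],o["tcp_rot"],o["opening"])
plan([(.6107,.2638,.08,188.4)])
E
```

```text
[1.72868669e+01 1.83279235e+01 1.40346212e+01 8.56954505e+01
 2.61897115e-03 2.67141366e+01] [1.79992605e+02 8.86933525e-03 1.70572730e+02] 0.03858139377855553
[7.8, 22.3, 11.6, 0.0, 0.0, -0.104] 
[5.4, 23.1, 11.6, 0.0, 0.0, -0.104] 
[3.0, 23.5, 11.6, 0.0, 0.0, -0.103]
```

Call:
{"name": "servo_tool", "arguments": {
  "motion": [
    [[7.5,22.5,11,0,0,-0.104],[5,23,12,0,0,-0.104],[2,23.6,12,0,0,-0.103],[0,0,0,0,0,0],[0,0,0,0,0,0]]
  ]
}}

```text
time: 11.6
ee_pos: [0.6118, 0.2643, 0.0794]
tcp_rot: [-180.0, -0.0, -171.5]
wrist_force: [0.1, -0.5, -1.0]
opening: 0.0388
```

```bash
python3 - <<'E'
from h import *
import pickle
p=bot.camera("wrist");pickle.dump(p,open("w5.pkl","wb"))
s=segs_box(.138,.09,.01,.016)
v,f,t=fit([p],s[2:],(.611,.264,8.4));print(v,f,t)
im=p["color"][:,:,::-1].copy();draw(p,s,(.611,.2638,8.4),im);cv2.imwrite("pics/w5.png",im)
o=bot.get_obs();print(o["ee_pos"],o["tcp_rot"])
plan([(.612,.264,.035,188.4)])
E
```

```text
[0.61147914 0.26221317 8.46645707] 9.281561060325075 [226.  13.]
[0.61225875 0.26387007 0.07993284] [-1.79991176e+02  1.16662065e-02 -1.71571068e+02]
[0.1, 0.1, 22.5, 0.0, 0.0, 0.0] 
[0.1, 0.1, 22.4, 0.0, 0.0, 0.001]
```

View pics/w5.png

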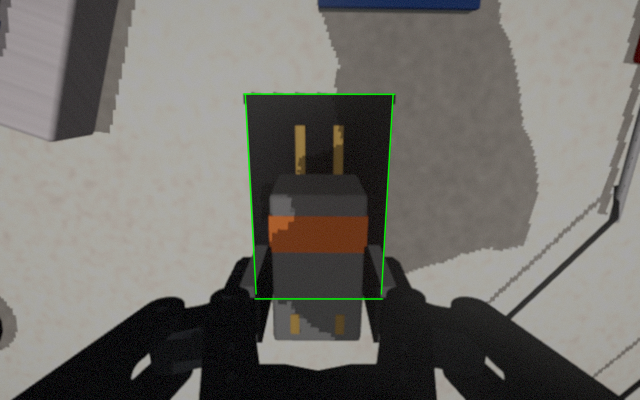

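Call:
{"name": "servo_tool", "arguments": {
  "motion": [
    [[0,0,22,0,0,0],[0,0,18,0,0,0],[0,0,4,0,0,0],[0,0,0,0,0,0],[0,0,0,0,0,0]]
  ]
}}

```text
time: 12.15
ee_pos: [0.6128, 0.2639, 0.037]
tcp_rot: [180.0, 0.1, -171.5]
wrist_force: [0.8, 0.0, -1.5]
opening: 0.0386
```

Call:
{"name": "servo_tool", "arguments": {
  "motion": [
    [[0,0,1,0,0,0],[0,0,1,0,0,0],[0,0,1,0,0,0],[0,0,0,0,0,0],[0,0,0,0,0,0]]
  ]
}}

```text
time: 12.65
ee_pos: [0.6121, 0.2642, 0.0326]
tcp_rot: [180.0, -0.0, -171.4]
wrist_force: [-0.3, 0.1, -1.4]
opening: 0.0386
```

Call:
{"name": "servo_tool", "arguments": {
  "motion": [
    [[0,0,0.5,0,0,0],[0,0,0.5,0,0,0],[0,0,0,0,0,0]]
  ]
}}

```text
time: 12.95
ee_pos: [0.6122, 0.2642, 0.0317]
tcp_rot: [180.0, 0.0, -171.4]
wrist_force: [-0.4, 1.4, -1.0]
opening: 0.0384
```

Call:
{"name": "servo_tool", "arguments": {
  "motion": [
    [[0,0,0,0,0,0],[0,0,0,0,0,0]]
  ]
}}

```text
time: 13.15
ee_pos: [0.6121, 0.2642, 0.0317]
tcp_rot: [180.0, 0.0, -171.4]
wrist_force: [-0.8, 0.7, -0.3]
opening: 0.0387
```

Call:
{"name": "servo_tool", "arguments": {
  "motion": [
    [[0,0,0.5,0,0,0],[0,0,0.5,0,0,0],[0,0,0,0,0,0],[0,0,0,0,0,0]]
  ]
}}

```text
time: 13.55
ee_pos: [0.6122, 0.2641, 0.0316]
tcp_rot: [180.0, 0.0, -171.4]
wrist_force: [-3.1, -1.2, 6.5]
opening: 0.0385
```

Call:
{"name": "servo_tool", "arguments": {
  "motion": [
    [[0,0,0,0,0,0],[0,0,0,0,0,0],[0,0,0,0,0,0],[0,0,0,0,0,0],[0,0,0,0,0,0]]
  ],
  "gripper": 70
}}

```text
time: 14.05
ee_pos: [0.6121, 0.2641, 0.0305]
tcp_rot: [180.0, -0.0, -171.4]
wrist_force: [0.7, 0.4, -0.4]
opening: 0.0697
```

Call:
{"name": "servo_tool", "arguments": {
  "motion": [
    [[0,0,-10,0,0,0],[0,0,-30,0,0,0],[0,0,-40,0,0,0],[0,0,-40,0,0,0],[0,0,-20,0,0,0]]
  ]
}}

```text
time: 14.55
ee_pos: [0.6129, 0.2645, 0.1758]
tcp_rot: [179.9, 0.3, -171.4]
wrist_force: [0.0, 1.1, -0.4]
opening: 0.0701
```

Call:
{"name": "servo_tool", "arguments": {
  "motion": [
    [[0,0,0,0,0,0],[0,0,0,0,0,0]]
  ]
}}

```text
time: 14.75
ee_pos: [0.6123, 0.2642, 0.1711]
tcp_rot: [180.0, 0.0, -171.4]
wrist_force: [-0.2, 0.4, -0.1]
opening: 0.0697
```

```bash
python3 - <<'E'
from h import *
import pickle
p=bot.camera("wrist");pickle.dump(p,open("w6.pkl","wb"))
s=segs_box(.138,.09,.01,.016)
v,f,t=fit([p],s,(.611,.264,8.4));print(v,f,t)
s2=segs_box(.07,.04,.05)
v2,f,t=fit([p],s2,(.611,.264,8.4));print(v2,f,t)
im=p["color"][:,:,::-1].copy();draw(p,s,v,im);draw(p,s2,v2,im,(0,0,255));cv2.imwrite("pics/w6.png",im)
o=bot.get_obs();print(o["ee_pos"],o["tcp_rot"])
plan([(.56,.1,.22,172),(.494,.078,.22,167)])
E
```

```text
[0.6105795  0.264175   8.52868359] 14.382800681857855 [242. 153. 200. 240.]
[0.6160717  0.2636874  8.28881886] 9.408467343706917 [109.  78.  75.  95.]
[0.61192878 0.26405802 0.1698908 ] [-1.79991969e+02 -5.09201264e-02 -1.71438342e+02]
[15.2, -30.9, -10.0, 0.0, 0.0, 0.058] 
[13.3, -31.7, -10.0, 0.0, 0.0, 0.058] 
[11.5, -32.5, -10.0, 0.0, 0.0, 0.058] 
[9.6, -33.0, -10.0, 0.0, 0.0, 0.058] 
[7.6, -33.6, -10.0, 0.0, -0.001, 0.057] 

[31.2, -15.5, 0.0, 0.0, 0.0, 0.044] 
[30.4, -16.8, 0.0, 0.0, 0.0, 0.043]
```

View pics/w6.png

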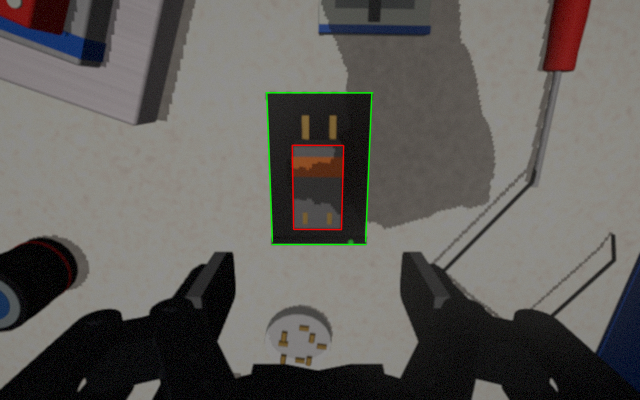

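```bash
python3 - <<'E'
from h import *
import pickle
p=pickle.load(open("w6.pkl","rb"))
im=cv2.resize(p["color"][80:260,240:400,::-1],None,fx=3.3,fy=3.3,interpolation=cv2.INTER_CUBIC)
im=cv2.convertScaleAbs(im,alpha=2.2)
cv2.imwrite("pics/w6c.png",im)
for z in(.01,.05):
  print(proj(p,[[.611+a*.035*np.cos(.147)-b*.02*np.sin(.147),.264+a*.035*np.sin(.147)+b*.02*np.cos(.147),z] for a in(-1,1) for b in(-1,1)]))
E
```

```text
[[295.86933542 132.86740434]
 [341.20856799 132.98029958]
 [296.95574877 208.31102369]
 [339.60857061 208.40410748]]
[[292.89748062 138.41975238]
 [344.5744068  138.54740789]
 [294.32928994 223.32696177]
 [342.53531132 223.42917161]]
```

View pics/w6c.png

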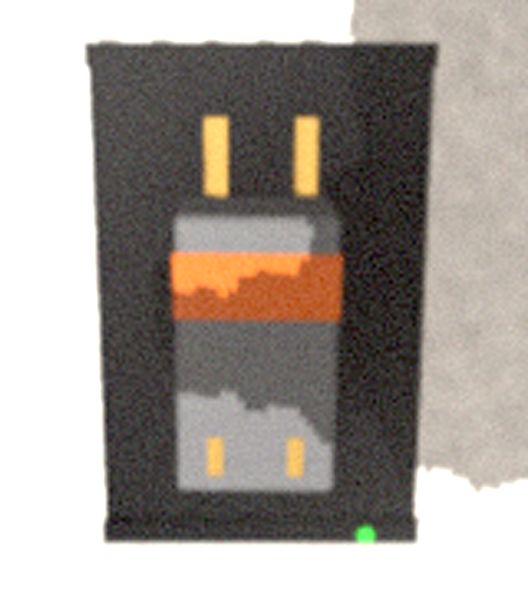

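```bash
python3 - <<'E'
from h import *
for n in("scene","side"):
    p=bot.camera(n)
    s=segs_box(.138,.09,.01,.016);s2=segs_box(.07,.04,.05)
    v,f,t=fit([p],s,(.610,.264,8.4),s=.8);print(n,v,f,t)
    v2,f,t=fit([p],s2,(v[0],v[1],8.4),s=.8);print(v2,f,t)
    im=p["color"][:,:,::-1].copy();u=proj(p,[[.61,.26,0]])[0].astype(int);big=lambda i:cv2.convertScaleAbs(cv2.resize(i[u[1]-50:u[1]+50,u[0]-65:u[0]+65],(400,308),interpolation=cv2.INTER_CUBIC),alpha=2)
    a=big(im);draw(p,s2,v2,im,(0,0,255));cv2.imwrite(f"pics/b_{n}.png",np.hstack([a,big(im)]))
E
```

```text
scene [0.61171    0.2657476  8.48526476] 15.107674532643992 [287. 168. 190. 280.]
[0.61506283 0.26446522 8.27843846] 9.662767488021949 [135.  49.  99. 103.]
side [0.6067946  0.25901253 7.68667724] 15.649628140069744 [367.  62. 297. 336.]
[0.62279804 0.26290769 6.10655103] 12.204777977001788 [ 73. 122. 145. 296.]
```

View pics/b_scene.png

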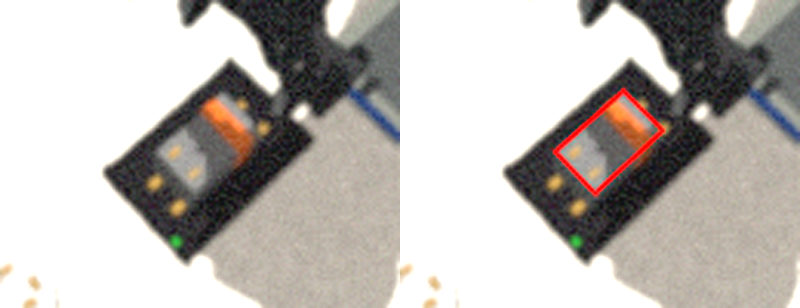

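View pics/b_side.png

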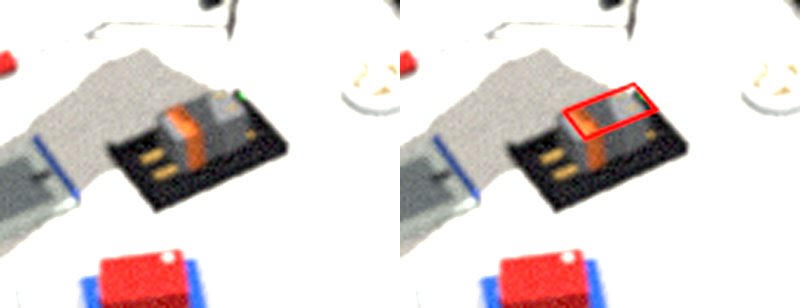

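Call:
{"name": "servo_tool", "arguments": {
  "motion": [
    [[0,0,40,0,0,0],[0,0,40,0,0,0],[0,0,40,0,0,0],[0,0,18,0,0,0],[0,0,0,0,0,0]]
  ]
}}

```text
time: 15.4
ee_pos: [0.6095, 0.263, 0.0278]
tcp_rot: [-179.9, -0.4, -171.4]
wrist_force: [-0.5, 0.2, 0.8]
opening: 0.0702
```

Call:
{"name": "servo_tool", "arguments": {
  "motion": [
    [[0,0,0,0,0,0],[0,0,0,0,0,0],[0,0,0,0,0,0],[0,0,0,0,0,0],[0,0,0,0,0,0]]
  ],
  "gripper": 25
}}

```text
time: 15.9
ee_pos: [0.6131, 0.2644, 0.0346]
tcp_rot: [180.0, 0.2, -171.4]
wrist_force: [-0.2, -1.2, 5.9]
opening: 0.0378
```

Call:
{"name": "servo_tool", "arguments": {
  "motion": [
    [[0,0,-1.5,0,0,0],[0,0,-1.5,0,0,0],[2,0,0,0,0,0],[2.5,0,0,0,0,0],[0,0,0,0,0,0]]
  ]
}}

```text
time: 16.4
ee_pos: [0.6072, 0.2634, 0.0354]
tcp_rot: [-180.0, -0.0, -171.4]
wrist_force: [0.4, -0.2, -1.6]
opening: 0.038
```

Call:
{"name": "servo_tool", "arguments": {
  "motion": [
    [[0,0,1,0,0,0],[0,0,1,0,0,0],[0,0,0.5,0,0,0],[0,0,0,0,0,0],[0,0,0,0,0,0]]
  ]
}}

```text
time: 16.9
ee_pos: [0.6076, 0.2634, 0.0346]
tcp_rot: [180.0, 0.0, -171.4]
wrist_force: [-5.7, -3.1, 9.5]
opening: 0.0376
```

Call:
{"name": "servo_tool", "arguments": {
  "motion": [
    [[0,0,-0.3,0,0,0],[0,0,0,0,0,0]]
  ]
}}

```text
time: 17.1
ee_pos: [0.6076, 0.2634, 0.0346]
tcp_rot: [180.0, 0.0, -171.4]
wrist_force: [-4.6, -2.1, 8.0]
opening: 0.0382
```

Call:
{"name": "servo_tool", "arguments": {
  "motion": [
    [[0,0,0,0,0,0],[0,0,0,0,0,0],[0,0,0,0,0,0],[0,0,0,0,0,0],[0,0,0,0,0,0]]
  ],
  "gripper": 70
}}

```text
time: 17.6
ee_pos: [0.6077, 0.2635, 0.0332]
tcp_rot: [180.0, -0.0, -171.4]
wrist_force: [-0.1, -0.3, 0.4]
opening: 0.0699
```

Call:
{"name": "servo_tool", "arguments": {
  "motion": [
    [[0,0,-10,0,0,0],[0,0,-30,0,0,0],[0,0,-40,0,0,0],[0,0,-40,0,0,0],[0,0,-20,0,0,0]]
  ]
}}

```text
time: 18.1
ee_pos: [0.6084, 0.2638, 0.1785]
tcp_rot: [179.9, 0.3, -171.4]
wrist_force: [1.4, -0.8, -0.4]
opening: 0.0701
```

Call:
{"name": "servo_tool", "arguments": {
  "motion": [
    [[0,0,0,0,0,0],[0,0,0,0,0,0],[0,0,0,0,0,0]]
  ]
}}

```text
time: 18.4
ee_pos: [0.6072, 0.2633, 0.1721]
tcp_rot: [-180.0, -0.1, -171.4]
wrist_force: [0.3, -1.5, 0.5]
opening: 0.07
```

```bash
python3 - <<'E'
from h import *
import pickle
p=bot.camera("wrist");pickle.dump(p,open("w7.pkl","wb"))
s=segs_box(.138,.09,.01,.016)
v,f,t=fit([p],s,(.611,.264,8.4));print(v,f,t)
s2=segs_box(.07,.04,.05)
v2,f,t=fit([p],s2,(.611,.264,8.4));print(v2,f,t)
im=p["color"][:,:,::-1].copy();draw(p,s,v,im);draw(p,s2,v2,im,(0,0,255));
im=cv2.resize(im[80:260,240:400],None,fx=3.3,fy=3.3,interpolation=cv2.INTER_CUBIC)
cv2.imwrite("pics/w7.png",cv2.convertScaleAbs(im,alpha=2.2))
o=bot.get_obs();print(o["ee_pos"],o["tcp_rot"])
plan([(.56,.1,.22,172),(.494,.078,.22,167)])
E
```

```text
[0.61055541 0.26419547 8.54821382] 14.46736999505481 [243. 158. 204. 238.]
[0.61096861 0.26279552 8.10885122] 9.497972549932173 [111.  80.  74.  98.]
[0.60714894 0.26326292 0.17191841] [-1.79969591e+02 -1.28675479e-01 -1.71436922e+02]
[17.8, -38.6, -12.0, 0.0, -0.001, 0.072] 
[14.9, -39.8, -12.0, 0.0, 0.0, 0.072] 
[12.0, -40.8, -11.9, 0.0, -0.001, 0.073] 
[9.0, -41.5, -12.0, -0.001, 0.0, 0.072] 
[31.2, -15.5, 0.0, 0.0, 0.0, 0.044] 

[30.4, -16.8, 0.0, 0.0, 0.0, 0.043]
```

View pics/w7.png

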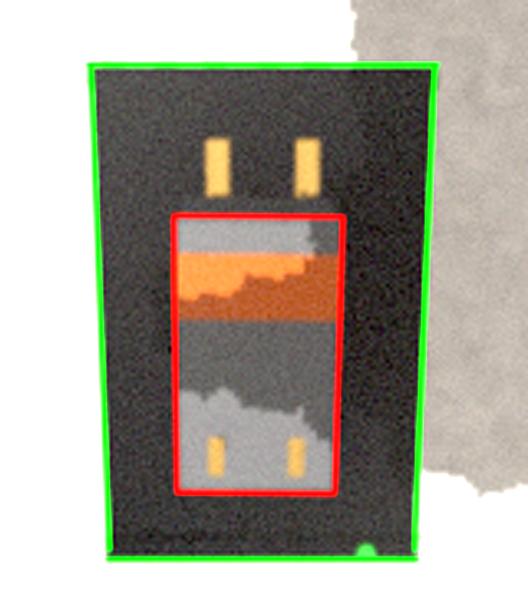

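Call:
{"name": "servo_tool", "arguments": {
  "motion": [
    [[18,-38.5,-12,0,0,0.072],[15,-40,-12,0,0,0.072],[12,-41,-12,0,0,0.072],[9,-41.5,-12,0,0,0.072],[31,-15.5,0,0,0,0.044]]
  ]
}}

```text
time: 18.95
ee_pos: [0.5278, 0.0857, 0.2214]
tcp_rot: [-180.0, 0.0, 169.2]
wrist_force: [-0.2, -0.2, 0.3]
opening: 0.07
```

Call:
{"name": "servo_tool", "arguments": {
  "motion": [
    [[30.4,-17,0,0,0,0.043],[0,0,0,0,0,0],[0,0,0,0,0,0],[0,0,0,0,0,0]]
  ],
  "gripper": 85
}}

```text
time: 19.35
ee_pos: [0.4947, 0.0777, 0.2208]
tcp_rot: [-180.0, -0.0, 167.1]
wrist_force: [0.5, -0.8, -1.3]
opening: 0.0851
```

```bash
python3 - <<'E'
from h import *
import pickle
p=pickle.load(open("w5.pkl","rb"))
s2=segs_box(.07,.04,.0799-.0215+.04)
print("inhand",fit([p],s2,(.612,.264,8.4)))
p=bot.camera("wrist");pickle.dump(p,open("w8.pkl","wb"))
o=bot.get_obs();print(o["ee_pos"],o["tcp_rot"])
cv2.imwrite("pics/w8.png",cv2.convertScaleAbs(p["color"][:,:,::-1],alpha=1.4))
for z in (.10,.07):
  cv2.imwrite(f"pics/w8_{z}.png",tile(p,z,.49,.06,hx=.0749,hy=.1,res=.00025))
E
```

```text
inhand (array([ 0.61492537,  0.26443145, 10.2973583 ]), np.float64(8.947313743783198), array([ 86.,  76.,  26., 163.]))
[0.49485584 0.07780764 0.22076091] [-1.79984873e+02 -4.82379770e-02  1.67109798e+02]
```

View pics/w8.png

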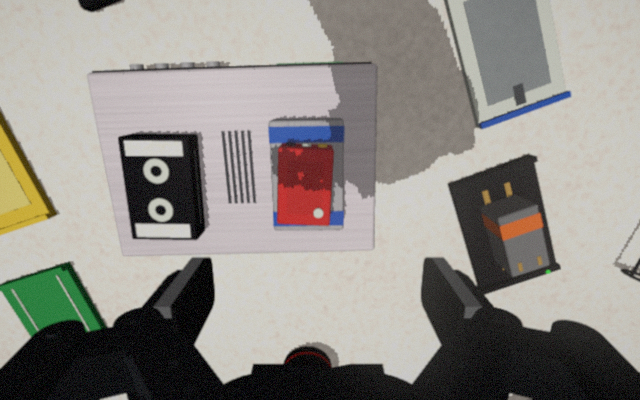

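View pics/w8_0.1.png

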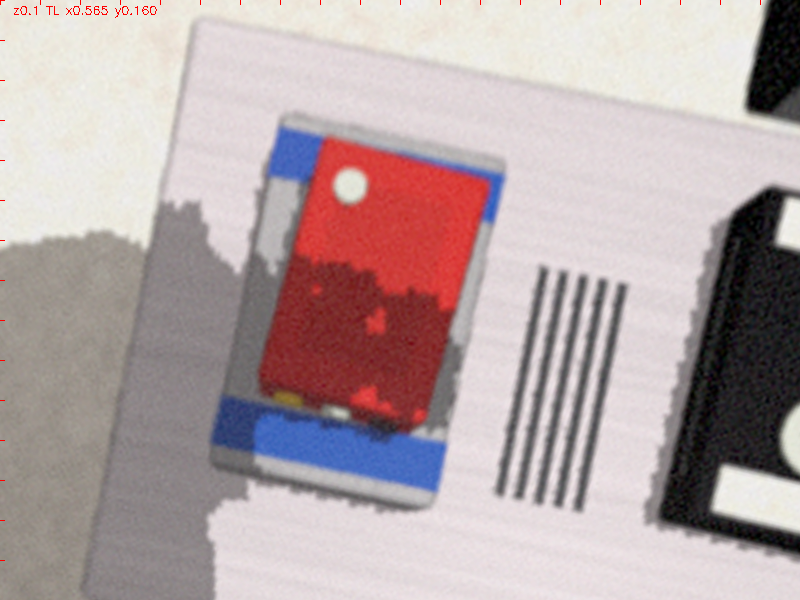

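View pics/w8_0.07.png

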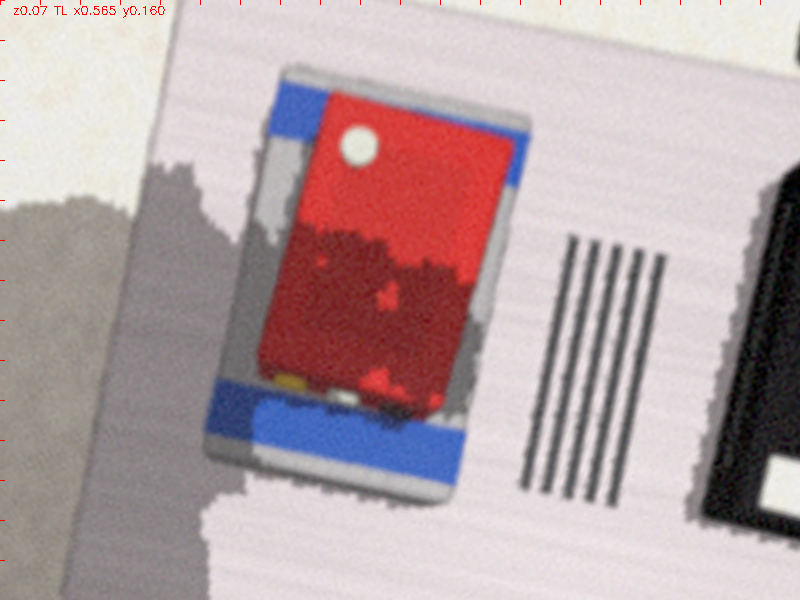

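```bash
python3 - <<'E'
from h import *
plan([(.494,.066,.14,165.5),(.494,.066,.094,165.5)])
E
```

```text
[-0.9, -5.8, 40.4, 0.0, 0.0, 0.014] 
[-1.1, -5.9, 40.4, 0.0, -0.001, 0.014] 
[0.0, 0.0, 23.0, 0.0, 0.0, 0.0] 
[0.1, 0.0, 23.0, 0.0, 0.0, 0.0]
```

Call:
{"name": "servo_tool", "arguments": {
  "motion": [
    [[-1,-5.8,40,0,0,0.014],[-1,-5.9,40,0,0,0.014],[0,0,30,0,0,0],[0,0,17,0,0,0],[0,0,0,0,0,0]]
  ]
}}

```text
time: 19.9
ee_pos: [0.4925, 0.0658, 0.0912]
tcp_rot: [-179.9, -0.3, 165.5]
wrist_force: [0.1, 0.2, 0.3]
opening: 0.085
```

Call:
{"name": "servo_tool", "arguments": {
  "motion": [
    [[0,0,0,0,0,0],[0,0,0,0,0,0],[0,0,0,0,0,0]]
  ]
}}

```text
time: 20.2
ee_pos: [0.4945, 0.0659, 0.0956]
tcp_rot: [180.0, 0.1, 165.5]
wrist_force: [-0.3, 0.3, -0.0]
opening: 0.085
```

Call:
{"name": "servo_tool", "arguments": {
  "motion": [
    [[0,0,0,0,0,0],[0,0,0,0,0,0],[0,0,0,0,0,0],[0,0,0,0,0,0],[0,0,0,0,0,0]]
  ],
  "gripper": 30,
  "newtons": 30
}}

```text
time: 20.7
ee_pos: [0.4936, 0.0657, 0.0944]
tcp_rot: [180.0, -0.0, 165.5]
wrist_force: [-0.4, 0.4, -0.9]
opening: 0.0299
```

Call:
{"name": "servo_tool", "arguments": {
  "motion": [
    [[0,0,0,0,0,0],[0,0,0,0,0,0]]
  ]
}}

```text
time: 20.9
ee_pos: [0.4936, 0.0657, 0.0944]
tcp_rot: [180.0, -0.0, 165.5]
wrist_force: [-0.1, 0.0, -0.3]
opening: 0.0302
```

```bash
python3 - <<'E'
from h import *
p=bot.camera("wrist");cv2.imwrite("pics/g2w.png",cv2.convertScaleAbs(p["color"][:,:,::-1],alpha=1.4))
ims=[]
for n in("scene","side"):
  p=bot.camera(n);u=proj(p,[[.494,.066,.09]])[0].astype(int)
  ims.append(cv2.resize(p["color"][u[1]-50:u[1]+50,u[0]-65:u[0]+65,::-1],(400,308),interpolation=cv2.INTER_CUBIC))
cv2.imwrite("pics/g2.png",np.hstack(ims))
E
```

```text
(no output)
```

View pics/g2w.png

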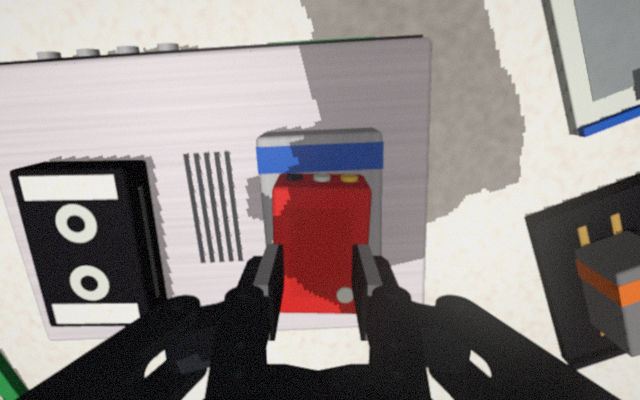

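View pics/g2.png

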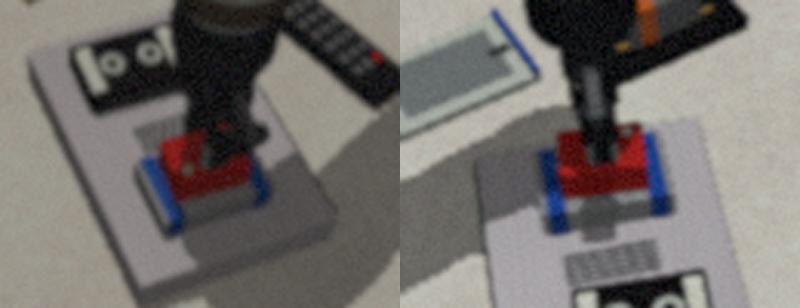

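```bash
python3 - <<'E'
from h import *
p=bot.camera("wrist")
im=cv2.resize(p["color"][150:350,210:430,::-1],None,fx=3,fy=3,interpolation=cv2.INTER_CUBIC)
cv2.imwrite("pics/g3w.png",cv2.convertScaleAbs(im,alpha=2.5))
o=bot.get_obs();print(o["opening"],o["ee_pos"])
c,s=np.cos(np.radians(165.5)),np.sin(np.radians(165.5))
for hw in(.015,.022):
  for z in (.0944-.019,.0944):
    P=[[o["ee_pos"][0]+b*hw*-s,o["ee_pos"][1]+b*hw*c,z] for b in(-1,1)]
    print(hw,z,proj(p,P).round(1).tolist())
E
```

```text
0.029745294266057744 [0.49364387 0.06567669 0.09438855]
0.015 0.0754 [[346.2, 231.2], [289.2, 231.2]]
0.015 0.0944 [[349.3, 246.1], [286.2, 246.1]]
0.022 0.0754 [[359.5, 231.2], [275.9, 231.2]]
0.022 0.0944 [[364.0, 246.1], [271.5, 246.1]]
```

View pics/g3w.png

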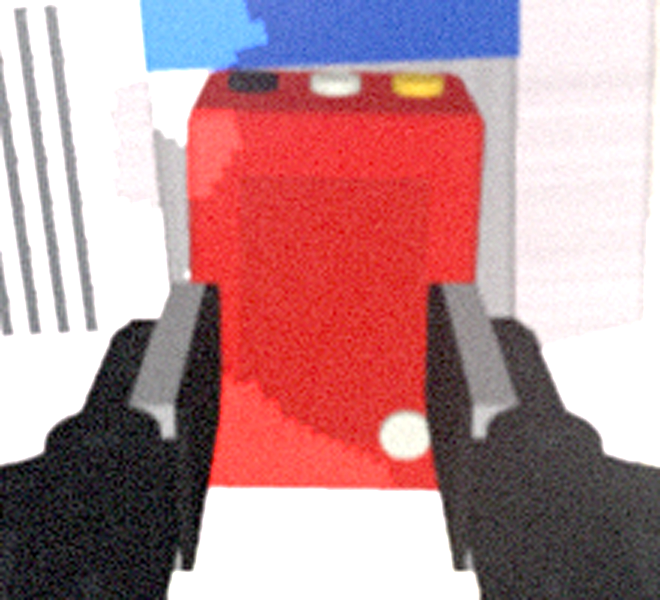

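```bash
python3 - <<'E'
from h import *
p=bot.camera("wrist");o=bot.get_obs()
R=Ro.from_euler("xyz",o["tcp_rot"],degrees=True)
for x in(.011,0,-.011):
  for zt in(-.02,-.01,0,.01,.019):
    for y in (.015,.022):
      print(x,zt,y,proj(p,o["ee_pos"]+R.apply([[x,-y,zt],[x,y,zt]])).round(0).tolist())
E
```

```text
0.011 -0.02 0.015 [[282.0, 242.0], [354.0, 242.0]]
0.011 -0.02 0.022 [[265.0, 242.0], [371.0, 242.0]]
0.011 -0.01 0.015 [[284.0, 232.0], [352.0, 232.0]]
0.011 -0.01 0.022 [[268.0, 232.0], [368.0, 232.0]]
0.011 0 0.015 [[286.0, 224.0], [350.0, 224.0]]
0.011 0 0.022 [[271.0, 224.0], [365.0, 224.0]]
0.011 0.01 0.015 [[287.0, 217.0], [348.0, 217.0]]
0.011 0.01 0.022 [[273.0, 217.0], [362.0, 217.0]]
0.011 0.019 0.015 [[289.0, 211.0], [347.0, 211.0]]
0.011 0.019 0.022 [[275.0, 211.0], [360.0, 211.0]]
0 -0.02 0.015 [[282.0, 266.0], [353.0, 266.0]]
0 -0.02 0.022 [[266.0, 266.0], [370.0, 266.0]]
0 -0.01 0.015 [[284.0, 255.0], [351.0, 255.0]]
0 -0.01 0.022 [[269.0, 255.0], [367.0, 255.0]]
0 0 0.015 [[286.0, 246.0], [349.0, 246.0]]
0 0 0.022 [[272.0, 246.0], [364.0, 246.0]]
0 0.01 0.015 [[288.0, 238.0], [348.0, 238.0]]
0 0.01 0.022 [[274.0, 238.0], [362.0, 238.0]]
0 0.019 0.015 [[289.0, 231.0], [346.0, 231.0]]
0 0.019 0.022 [[276.0, 231.0], [359.0, 231.0]]
-0.011 -0.02 0.015 [[283.0, 289.0], [353.0, 289.0]]
-0.011 -0.02 0.022 [[267.0, 289.0], [369.0, 289.0]]
-0.011 -0.01 0.015 [[285.0, 277.0], [351.0, 277.0]]
-0.011 -0.01 0.022 [[270.0, 277.0], [366.0, 277.0]]
-0.011 0 0.015 [[287.0, 267.0], [349.0, 267.0]]
-0.011 0 0.022 [[272.0, 267.0], [363.0, 267.0]]
-0.011 0.01 0.015 [[288.0, 258.0], [347.0, 258.0]]
-0.011 0.01 0.022 [[275.0, 258.0], [361.0, 258.0]]
-0.011 0.019 0.015 [[290.0, 250.0], [346.0, 250.0]]
-0.011 0.019 0.022 [[277.0, 250.0], [359.0, 250.0]]
```

Call:
{"name": "servo_tool", "arguments": {
  "motion": [
    [[0,0,0,0,0,0],[0,0,0,0,0,0],[0,0,0,0,0,0],[0,0,0,0,0,0],[0,0,0,0,0,0]]
  ],
  "gripper": 80
}}

```text
time: 21.65
ee_pos: [0.4937, 0.0657, 0.0944]
tcp_rot: [180.0, -0.0, 165.5]
wrist_force: [0.3, -0.7, -0.4]
opening: 0.0797
```

```bash
python3 - <<'E'
from h import *
p=bot.camera("wrist");o=bot.get_obs();print(o["opening"])
cv2.imwrite("pics/g4w.png",cv2.convertScaleAbs(p["color"][:,:,::-1],alpha=1.4))
R=Ro.from_euler("xyz",o["tcp_rot"],degrees=True)
for x in(.011,):
  for zt in(-.03,-.02,-.01,0,.01,.019):
      print(x,zt,proj(p,o["ee_pos"]+R.apply([[x,-o["opening"]/2,zt],[x,o["opening"]/2,zt]])).round(0).tolist())
E
```

```text
0.07995271332330918
0.011 -0.03 [[214.0, 252.0], [421.0, 252.0]]
0.011 -0.02 [[221.0, 242.0], [415.0, 241.0]]
0.011 -0.01 [[227.0, 232.0], [409.0, 232.0]]
0.011 0 [[232.0, 224.0], [403.0, 224.0]]
0.011 0.01 [[237.0, 217.0], [399.0, 217.0]]
0.011 0.019 [[241.0, 211.0], [395.0, 211.0]]
```

View pics/g4w.png

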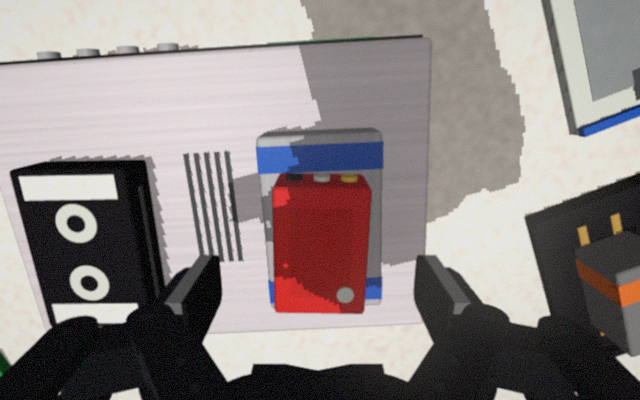

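Call:
{"name": "servo_tool", "arguments": {
  "motion": [
    [[0,0,5,0,0,0],[0,0,5,0,0,0],[0,0,0,0,0,0],[0,0,0,0,0,0]]
  ]
}}

```text
time: 22.1
ee_pos: [0.4934, 0.0657, 0.0841]
tcp_rot: [-180.0, -0.0, 165.5]
wrist_force: [0.7, 0.2, -0.0]
opening: 0.0798
```

Call:
{"name": "servo_tool", "arguments": {
  "motion": [
    [[0,0,0,0,0,0],[0,0,0,0,0,0],[0,0,0,0,0,0],[0,0,0,0,0,0],[0,0,0,0,0,0]]
  ],
  "gripper": 35,
  "newtons": 25
}}

```text
time: 22.6
ee_pos: [0.4938, 0.0657, 0.0849]
tcp_rot: [180.0, 0.0, 165.5]
wrist_force: [-2.4, -0.6, 5.4]
opening: 0.0418
```

```bash
python3 - <<'E'
from h import *
p=bot.camera("wrist");o=bot.get_obs();print(o["opening"],o["ee_pos"],o["wrist_force"])
im=cv2.resize(p["color"][150:350,210:430,::-1],None,fx=3,fy=3,interpolation=cv2.INTER_CUBIC)
cv2.imwrite("pics/g5w.png",cv2.convertScaleAbs(im,alpha=2.5))
E
```

```text
0.04213378393648847 [0.493794   0.06566004 0.08484411] [-1.9805494   0.16870203  6.13528863]
```

View pics/g5w.png

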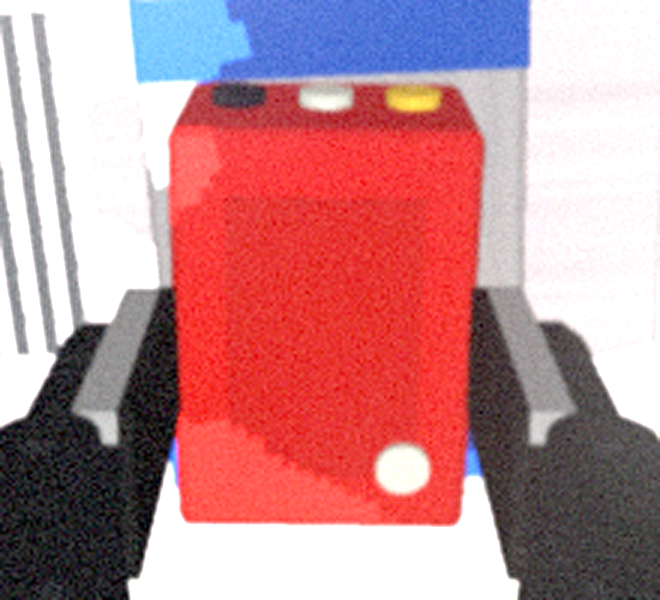

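```bash
python3 - <<'E'
from h import *
plan([(.494,.0657,.15,165.5,36),(.61,-.268,.13,185,42),(.615,-.27,.08,185)])
E
```

```text
[-0.1, 0.1, -32.6, 0.0, 0.0, 0.0] 
[-0.1, 0.0, -32.6, 0.0, 0.001, -0.001] 
[-21.8, -32.7, 2.2, 0.0, 0.0, -0.038] 
[-20.5, -33.5, 2.2, 0.0, 0.0, -0.038] 
[-19.2, -34.2, 2.2, 0.0, 0.0, -0.038] 

[-17.9, -34.9, 2.2, 0.0, 0.0, -0.038] 
[-16.5, -35.6, 2.2, 0.0, 0.0, -0.038] 
[-15.2, -36.2, 2.2, 0.0, 0.0, -0.037] 
[-13.8, -36.7, 2.2, 0.0, 0.0, -0.038] 
[-12.4, -37.3, 2.2, 0.0, 0.0, -0.037] 

[-11.1, -37.7, 2.3, 0.0, 0.0, -0.038] 
[-2.4, -1.2, 25.0, 0.0, 0.0, 0.0] 
[-2.4, -1.2, 25.0, 0.0, 0.0, 0.0]
```

Call:
{"name": "servo_tool", "arguments": {
  "motion": [
    [[0,0,-10,0,0,0],[0,0,-25,0,0,0],[0,0,-30,0,0,0],[-11,-16,0,0,0,0],[-11,-17,2,0,0,-0.038]]
  ]
}}

```text
time: 23.15
ee_pos: [0.5075, 0.0282, 0.1491]
tcp_rot: [180.0, 0.1, 167.7]
wrist_force: [0.0, 1.1, -0.8]
opening: 0.0422
```

Call:
{"name": "servo_tool", "arguments": {
  "motion": [
    [[-20.5,-33.5,2,0,0,-0.038],[-19,-34,2,0,0,-0.038],[-18,-35,2,0,0,-0.038],[-16.5,-35.6,2,0,0,-0.038],[-15,-36,2,0,0,-0.038]]
  ]
}}

```text
time: 23.65
ee_pos: [0.571, -0.1585, 0.1375]
tcp_rot: [180.0, -0.0, 178.6]
wrist_force: [0.4, 0.2, -0.2]
opening: 0.0422
```

Call:
{"name": "servo_tool", "arguments": {
  "motion": [
    [[-14,-37,2,0,0,-0.038],[-12.4,-37,2,0,0,-0.038],[-8,-28,2,0,0,-0.038],[-3,-9,10,0,0,0],[0,0,10,0,0,0]]
  ]
}}

```text
time: 24.15
ee_pos: [0.6098, -0.2682, 0.1102]
tcp_rot: [180.0, -0.0, -175.1]
wrist_force: [-0.9, -0.0, -2.0]
opening: 0.0417
```

Call:
{"name": "servo_tool", "arguments": {
  "motion": [
    [[0,0,0,0,0,0],[0,0,0,0,0,0],[0,0,0,0,0,0]]
  ]
}}

```text
time: 24.45
ee_pos: [0.6099, -0.2662, 0.1122]
tcp_rot: [-180.0, 0.0, -174.9]
wrist_force: [0.7, 0.3, -1.0]
opening: 0.0421
```

```bash
cat > inhand.py <<'E'
import sys,pickle
from h import *
def run(pn,tg,box,dz,f):
    """dz: TCP z minus object bottom"""
    p=bot.camera("wrist");pickle.dump(p,open(f+".pkl","wb"));o=bot.get_obs();print(o["ee_pos"].round(4),o["tcp_rot"].round(1),o["wrist_force"].round(1),round(o["opening"],4))
    s=segs_box(.138,.09,.01,.016)
    v,fs,t=fit([p],s,tg,cuts=(.008,.008,2));print("plate",v.round(4),t)
    s2=segs_box(box[0],box[1],o["ee_pos"][2]-dz+box[2])
    v2,fs,t=fit([p],s2,(o["ee_pos"][0],o["ee_pos"][1],o["tcp_rot"][2]),cuts=(.01,.004,4));print("obj",v2.round(4),t)
    im=p["color"][:,:,::-1].copy();draw(p,s,v,im);draw(p,s2,v2,im,(0,255,255));cv2.imwrite(f"pics/{f}.png",cv2.convertScaleAbs(im,alpha=1.5))
    return v,v2
E
python3 - <<'E'
from inhand import *
run("testpad",(.615,-.27,5),(.064,.044,.03),.0149,"w9")
E
```

```text
[ 0.6099 -0.2664  0.1123] [-1.800e+02  1.000e-01 -1.749e+02] [ 0.6  0.2 -0.7] 0.0421
plate [ 0.6163 -0.2707  4.8887] [189. 102. 203.   1.]
obj [   0.6105   -0.267  -175.3969] [ 93.  99. 250.  59.]
```

View pics/w9.png

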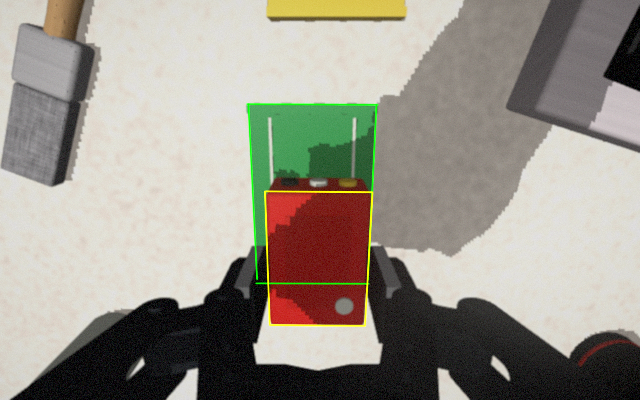

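```bash
python3 - <<'E'
from h import *
plan([(.6157,-.2701,.075,-175),(.6157,-.2701,.030,-175)])
E
```

```text
[-5.4, -4.2, 37.3, 0.0, 0.001, 0.002] 
[0.0, 0.0, 22.5, 0.0, 0.0, 0.0] 
[0.0, 0.0, 22.5, 0.0, 0.0, 0.0]
```

Call:
{"name": "servo_tool", "arguments": {
  "motion": [
    [[-3,-2,15,0,0,0],[-2.5,-2,22,0,0,0],[0,0,22,0,0,0],[0,0,18,0,0,0],[0,0,5,0,0,0]]
  ]
}}

```text
time: 25.0
ee_pos: [0.6143, -0.27, 0.026]
tcp_rot: [179.9, -0.2, -174.9]
wrist_force: [0.1, -0.3, -1.5]
opening: 0.0419
```

Call:
{"name": "servo_tool", "arguments": {
  "motion": [
    [[0,0,0,0,0,0],[0,0,0,0,0,0],[0,0,1,0,0,0],[0,0,1,0,0,0],[0,0,0,0,0,0]]
  ]
}}

```text
time: 25.5
ee_pos: [0.6158, -0.2709, 0.0278]
tcp_rot: [-180.0, 0.0, -174.9]
wrist_force: [0.4, -0.1, -0.7]
opening: 0.0417
```

Call:
{"name": "servo_tool", "arguments": {
  "motion": [
    [[0,0,1,0,0,0],[0,0,1,0,0,0],[0,0,0,0,0,0],[0,0,0,0,0,0]]
  ]
}}

```text
time: 25.9
ee_pos: [0.6156, -0.2708, 0.0253]
tcp_rot: [180.0, -0.0, -174.9]
wrist_force: [0.2, -0.4, -1.6]
opening: 0.0421
```

Call:
{"name": "servo_tool", "arguments": {
  "motion": [
    [[0,0,0.5,0,0,0],[0,0,0.5,0,0,0],[0,0,0,0,0,0],[0,0,0,0,0,0]]
  ]
}}

```text
time: 26.3
ee_pos: [0.6157, -0.2708, 0.0249]
tcp_rot: [-180.0, 0.0, -174.9]
wrist_force: [-1.9, 0.4, 4.7]
opening: 0.0419
```

Call:
{"name": "servo_tool", "arguments": {
  "motion": [
    [[0,0,0.5,0,0,0],[0,0,0,0,0,0]]
  ]
}}

```text
time: 26.5
ee_pos: [0.6157, -0.2709, 0.0249]
tcp_rot: [-180.0, 0.0, -174.9]
wrist_force: [-3.4, 1.6, 7.8]
opening: 0.042
```

Contact. Release, rise, check.

Call:
{"name": "servo_tool", "arguments": {
  "motion": [
    [[0,0,-0.3,0,0,0],[0,0,0,0,0,0],[0,0,0,0,0,0],[0,0,0,0,0,0],[0,0,0,0,0,0]]
  ],
  "gripper": 75
}}

```text
time: 27.0
ee_pos: [0.6155, -0.2708, 0.024]
tcp_rot: [180.0, -0.0, -174.9]
wrist_force: [-0.2, 0.2, 0.3]
opening: 0.0751
```

Call:
{"name": "servo_tool", "arguments": {
  "motion": [
    [[0,0,-10,0,0,0],[0,0,-30,0,0,0],[0,0,-40,0,0,0],[0,0,-40,0,0,0],[0,0,-20,0,0,0]]
  ]
}}

```text
time: 27.5
ee_pos: [0.6164, -0.2711, 0.1694]
tcp_rot: [-179.9, 0.3, -174.9]
wrist_force: [0.7, -0.3, -0.5]
opening: 0.075
```

Call:
{"name": "servo_tool", "arguments": {
  "motion": [
    [[0,0,0,0,0,0],[0,0,0,0,0,0],[0,0,0,0,0,0]]
  ]
}}

```text
time: 27.8
ee_pos: [0.6151, -0.2706, 0.1628]
tcp_rot: [179.9, -0.1, -174.9]
wrist_force: [0.9, 0.3, 0.1]
opening: 0.0749
```

```bash
cat > placed.py <<'E'
from inhand import *
def chk(tg,box,f):
    p=bot.camera("wrist");pickle.dump(p,open(f+".pkl","wb"));o=bot.get_obs();print(o["ee_pos"].round(4),o["tcp_rot"].round(1))
    s=segs_box(.138,.09,.01,.016);v,_,t=fit([p],s,tg,cuts=(.006,.006,2));print("plate",v.round(4),t)
    s2=segs_box(box[0],box[1],.01+box[2]);v2,_,t=fit([p],s2,v,cuts=(.01,.01,4));print("obj",v2.round(4),t)
    im=p["color"][:,:,::-1].copy();draw(p,s,v,im);draw(p,s2,v2,im,(0,255,255));im=cv2.resize(im[40:290,200:440],None,fx=2.4,fy=2.4,interpolation=cv2.INTER_CUBIC);cv2.imwrite(f"pics/{f}.png",cv2.convertScaleAbs(im,alpha=1.8))
E
python3 - <<'E'
from placed import *
chk((.6163,-.2707,4.9),(.064,.044,.03),"w10")
plan([(.56,-.1,.215,172),(.494,.05,.215,168)])
E
```

```text
[ 0.6151 -0.2706  0.1626] [ 1.799e+02 -1.000e-01 -1.749e+02]
plate [ 0.6165 -0.2706  5.0948] [206. 137. 178. 201.]
obj [ 0.6171 -0.2714  4.0207] [140.  95. 107. 159.]
[8.0, 35.0, -10.4, 0.0, 0.0, 0.046] 
[9.6, 34.6, -10.4, 0.0, -0.001, 0.045] 
[11.1, 34.1, -10.4, 0.0, 0.0, 0.046] 
[12.7, 33.5, -10.5, 0.0, -0.001, 0.045] 
[14.1, 32.9, -10.4, 0.001, 0.0, 0.046] 

[21.6, 34.8, 0.0, 0.0, 0.0, 0.017] 
[22.1, 34.5, 0.0, 0.0, 0.0, 0.018] 
[22.8, 34.1, 0.0, 0.0, 0.0, 0.017] 
[23.3, 33.7, 0.0, 0.0, 0.0, 0.018]
```

View pics/w10.png

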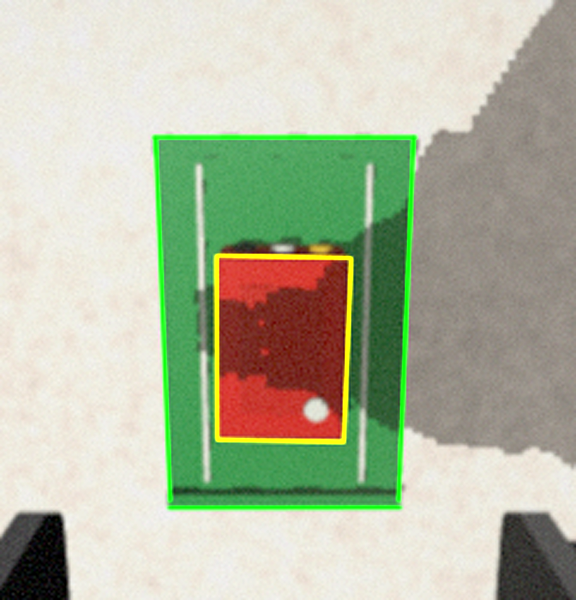

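```bash
python3 - <<'E'
from h import *
plan([(.477,-.064,.215,167)])
E
```

```text
[19.9, 36.3, -8.6, 0.0, 0.0, 0.053] 
[21.8, 35.2, -8.7, 0.0, 0.0, 0.052] 
[23.6, 34.1, -8.6, 0.0, -0.001, 0.053] 
[25.4, 32.8, -8.7, 0.0, 0.0, 0.052] 
[27.0, 31.4, -8.7, 0.0, -0.001, 0.053] 

[28.6, 29.9, -8.7, 0.001, 0.0, 0.052]
```

Call:
{"name": "servo_tool", "arguments": {
  "motion": [
    [[20,36,-9,0,0,0.053],[22,35,-9,0,0,0.053],[23.6,34,-9,0,0,0.053],[25.4,33,-9,0,0,0.053],[27,31.5,-9,0,0,0.053]]
  ],
  "gripper": 85
}}

```text
time: 28.35
ee_pos: [0.4988, -0.0975, 0.2083]
tcp_rot: [180.0, -0.1, 169.7]
wrist_force: [0.2, -0.5, 0.7]
opening: 0.0851
```

Call:
{"name": "servo_tool", "arguments": {
  "motion": [
    [[28.6,30,-8,0,0,0.052],[0,0,0,0,0,0],[0,0,0,0,0,0],[0,0,0,0,0,0]]
  ]
}}

```text
time: 28.75
ee_pos: [0.4776, -0.0646, 0.2163]
tcp_rot: [-180.0, -0.1, 166.9]
wrist_force: [-0.2, -0.5, -1.0]
opening: 0.0852
```

```bash
python3 - <<'E'
from inhand import *
p=bot.camera("wrist");pickle.dump(p,open("w11.pkl","wb"))
o=bot.get_obs();print(o["ee_pos"],o["tcp_rot"])
a=segs_box(.096,.062,.07);b=segs_box(.1,.064,.07)
v,_,t=fit([p],a,(.4768,-.0643,-13));print(v,t)
v2,_,t=fit([p],b,(.4938,.0681,-12));print(v2,t)
im=p["color"][:,:,::-1].copy();draw(p,a,v,im);draw(p,b,v2,im);cv2.imwrite("pics/w11.png",cv2.convertScaleAbs(im,alpha=1.5))
plan([(v[0],v[1],.15,v[2]+180),(v[0],v[1],.056,v[2]+180)])
E
```

```text
[ 0.47764019 -0.06483332  0.21621451] [-1.79987240e+02 -8.46847485e-02  1.66881450e+02]
[  0.4730764   -0.06333851 -13.43346139] [188. 139. 134. 125.]
[  0.49335665   0.06871078 -11.9584489 ] [57. 96. 60. 47.]
[2.3, 0.2, 33.1, 0.0, -0.001, 0.003] 
[2.4, 0.2, 33.1, 0.0, 0.0, 0.002] 
[0.0, 0.0, 31.3, 0.0, 0.0, 0.0] 
[0.0, 0.0, 31.4, 0.0, 0.0, 0.0] 
[0.0, 0.0, 31.3, 0.0, 0.0, 0.0]
```

View pics/w11.png

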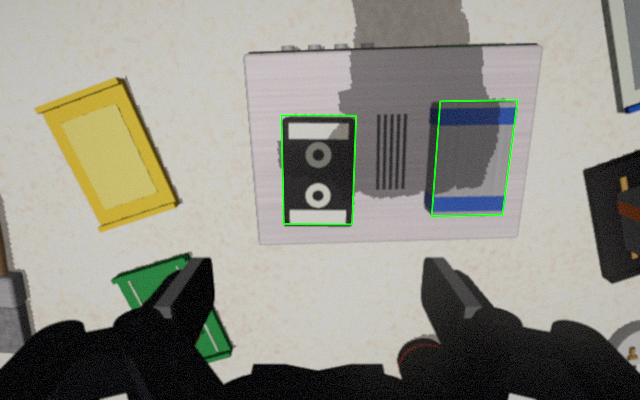

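Call:
{"name": "servo_tool", "arguments": {
  "motion": [
    [[2,0.2,33,0,0,0.003],[1.5,0.2,33,0,0,0.002],[0,0,35,0,0,0],[0,0,35,0,0,0],[0,0,24,0,0,0]]
  ]
}}

```text
time: 29.3
ee_pos: [0.4731, -0.0637, 0.0539]
tcp_rot: [-180.0, -0.2, 166.5]
wrist_force: [0.6, -0.5, -0.1]
opening: 0.0846
```

Call:
{"name": "servo_tool", "arguments": {
  "motion": [
    [[0,0,0,0,0,0],[0,0,0,0,0,0],[0,0,0,0,0,0],[0,0,0,0,0,0]]
  ]
}}

```text
time: 29.7
ee_pos: [0.4751, -0.0633, 0.0587]
tcp_rot: [180.0, 0.1, 166.6]
wrist_force: [-0.2, -0.0, 0.5]
opening: 0.0849
```

```bash
python3 - <<'E'
from h import *
o=bot.get_obs();print(o["opening"],o["ee_pos"],o["wrist_force"])
p=bot.camera("wrist");cv2.imwrite("pics/g6w.png",cv2.convertScaleAbs(p["color"][:,:,::-1],alpha=1.6))
ims=[]
for n in("scene","side"):
  p=bot.camera(n);u=proj(p,[[.474,-.064,.07]])[0].astype(int)
  ims.append(cv2.resize(p["color"][u[1]-50:u[1]+50,u[0]-65:u[0]+65,::-1],(400,308),interpolation=cv2.INTER_CUBIC))
cv2.imwrite("pics/g6.png",cv2.convertScaleAbs(np.hstack(ims),alpha=1.8))
E
```

```text
0.08486482647524615 [ 0.47510843 -0.06330897  0.05870423] [-0.15558096 -0.01345934  0.53523888]
```

View pics/g6w.png

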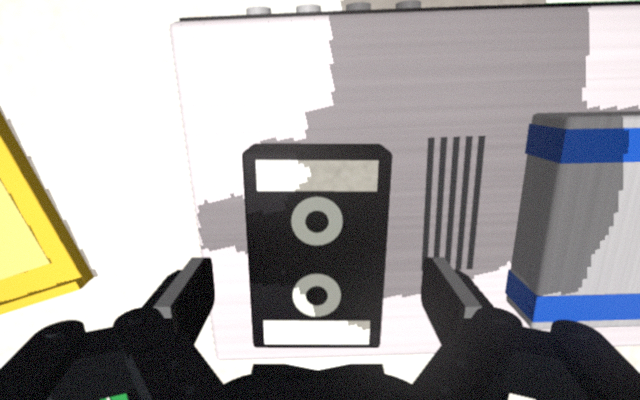

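View pics/g6.png

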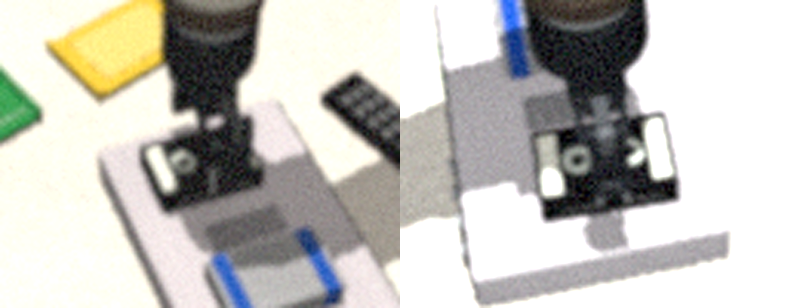

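Call:
{"name": "servo_tool", "arguments": {
  "motion": [
    [[0,0,4,0,0,0],[0,0,4,0,0,0],[0,0,2,0,0,0],[0,0,0,0,0,0]]
  ]
}}

```text
time: 30.25
ee_pos: [0.4738, -0.063, 0.0466]
tcp_rot: [-180.0, -0.1, 166.6]
wrist_force: [0.0, 0.3, 0.8]
opening: 0.085
```

Call:
{"name": "servo_tool", "arguments": {
  "motion": [
    [[0,0,2,0,0,0],[0,0,2,0,0,0],[0,0,0,0,0,0],[0,0,0,0,0,0]]
  ]
}}

```text
time: 30.65
ee_pos: [0.4741, -0.063, 0.0432]
tcp_rot: [180.0, -0.0, 166.6]
wrist_force: [-0.4, -0.6, -0.7]
opening: 0.0849
```

Call:
{"name": "servo_tool", "arguments": {
  "motion": [
    [[0,0,0,0,0,0],[0,0,0,0,0,0],[0,0,0,0,0,0],[0,0,0,0,0,0]]
  ],
  "gripper": 50,
  "newtons": 25
}}

```text
time: 31.05
ee_pos: [0.4743, -0.0631, 0.0435]
tcp_rot: [180.0, 0.0, 166.6]
wrist_force: [-0.5, 0.4, 2.5]
opening: 0.0611
```

```bash
python3 - <<'E'
from h import *
o=bot.get_obs();print(o["opening"],o["ee_pos"],o["wrist_force"])
p=bot.camera("wrist");cv2.imwrite("pics/g7w.png",cv2.convertScaleAbs(cv2.resize(p["color"][120:380,180:460,::-1],None,fx=2.3,fy=2.3,interpolation=cv2.INTER_CUBIC),alpha=2.5))
E
```

```text
0.06114597429498038 [ 0.47425073 -0.06305025  0.04345061] [-0.51947826  0.38738518  2.48760008]
```

View pics/g7w.png

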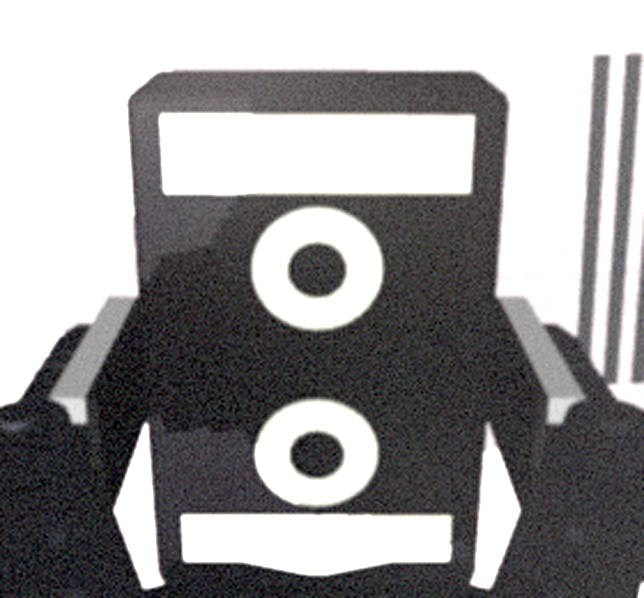

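Call:
{"name": "servo_tool", "arguments": {
  "motion": [
    [[0,0,0,0,0,0],[0,0,0,0,0,0]]
  ],
  "newtons": 35
}}

```text
time: 31.3
ee_pos: [0.4743, -0.063, 0.0436]
tcp_rot: [180.0, 0.0, 166.6]
wrist_force: [-1.4, 0.4, 5.8]
opening: 0.0611
```

```bash
python3 - <<'E'
from h import *
plan([(.4743,-.063,.115,166.6,30),(.4236,-.272,.08,185,35)])
E
```

```text
[0.0, 0.0, -23.8, 0.0, 0.0, 0.0] 
[0.0, 0.0, -23.8, 0.0, 0.0, 0.0] 
[0.0, 0.0, -23.8, 0.0, 0.0, 0.0] 
[0.1, -30.7, 5.0, 0.0, 0.0, -0.046] 
[1.6, -30.7, 5.0, 0.0, 0.0, -0.046] 

[3.0, -30.6, 5.0, 0.0, 0.0, -0.046] 
[4.3, -30.4, 5.0, 0.0, 0.0, -0.046] 
[5.7, -30.2, 5.0, 0.0, 0.0, -0.046] 
[7.2, -29.9, 5.0, 0.0, 0.0, -0.045] 
[8.4, -29.5, 4.9, 0.0, 0.0, -0.046]
```

Call:
{"name": "servo_tool", "arguments": {
  "motion": [
    [[0,0,-8,0,0,0],[0,0,-24,0,0,0],[0,0,-30,0,0,0],[0,0,-10,0,0,0],[0,-15,0,0,0,-0.02]]
  ]
}}

```text
time: 31.8
ee_pos: [0.4718, -0.0771, 0.1167]
tcp_rot: [180.0, 0.1, 167.9]
wrist_force: [0.5, -0.6, -2.2]
opening: 0.0607
```

Call:
{"name": "servo_tool", "arguments": {
  "motion": [
    [[0.5,-30,3,0,0,-0.046],[2,-30,5,0,0,-0.046],[3,-30.6,5,0,0,-0.046],[4.5,-30.4,5,0,0,-0.046],[6,-30,5,0,0,-0.046]]
  ]
}}

```text
time: 32.3
ee_pos: [0.4358, -0.227, 0.0912]
tcp_rot: [180.0, -0.0, -178.9]
wrist_force: [0.5, -0.9, -2.1]
opening: 0.0612
```

Call:
{"name": "servo_tool", "arguments": {
  "motion": [
    [[7.5,-30,5,0,0,-0.046],[8,-15,5,0,0,-0.026],[0,0,0,0,0,0],[0,0,0,0,0,0],[0,0,0,0,0,0]]
  ]
}}

```text
time: 32.8
ee_pos: [0.4227, -0.2708, 0.0821]
tcp_rot: [180.0, -0.0, -174.9]
wrist_force: [0.9, 0.2, -1.4]
opening: 0.0608
```

```bash
python3 - <<'E'
from inhand import *
run("tray",(.4236,-.272,5),(.096,.062,.026),-.0005,"w12")
E
```

```text
[ 0.4228 -0.2708  0.0822] [ 180.     0.  -174.9] [-0.6 -0.1 -1.5] 0.061
plate [ 0.4235 -0.2804  4.9851] [150.   3. 179.  20.]
obj [   0.4207   -0.2719 -175.3629] [118. 152. 102. 168.]
```

View pics/w12.png

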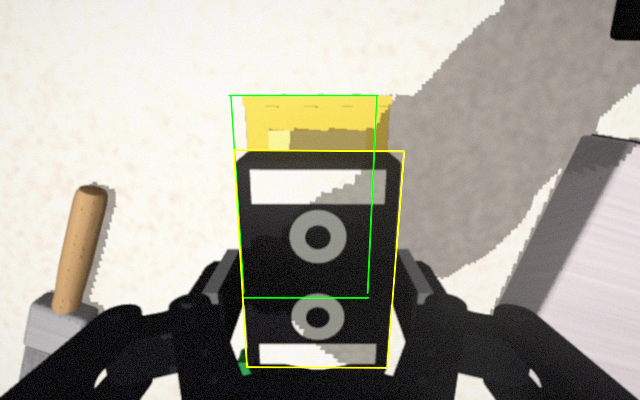

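Call:
{"name": "servo_tool", "arguments": {
  "motion": [
    [[-1.4,0,15,0,0,0],[-1.4,0,20,0,0,0],[0,0,18,0,0,0],[0,0,10,0,0,0],[0,0,3,0,0,0]]
  ]
}}

```text
time: 33.35
ee_pos: [0.4246, -0.2704, 0.0145]
tcp_rot: [179.9, -0.1, -174.9]
wrist_force: [-0.2, 0.2, -2.1]
opening: 0.0607
```

Call:
{"name": "servo_tool", "arguments": {
  "motion": [
    [[0,0,0,0,0,0],[0,0,0,0,0,0],[0,0,1,0,0,0],[0,0,1,0,0,0],[0,0,0,0,0,0]]
  ]
}}

```text
time: 33.85
ee_pos: [0.4253, -0.2713, 0.0144]
tcp_rot: [-180.0, 0.0, -174.9]
wrist_force: [-0.5, -0.1, -1.9]
opening: 0.0613
```

Call:
{"name": "servo_tool", "arguments": {
  "motion": [
    [[0,0,1,0,0,0],[0,0,1,0,0,0],[0,0,0,0,0,0],[0,0,0,0,0,0]]
  ]
}}

```text
time: 34.25
ee_pos: [0.4252, -0.2712, 0.0121]
tcp_rot: [180.0, -0.0, -174.9]
wrist_force: [0.9, 0.7, -1.6]
opening: 0.0612
```

Call:
{"name": "servo_tool", "arguments": {
  "motion": [
    [[0,0,0.7,0,0,0],[0,0,0.8,0,0,0],[0,0,0,0,0,0],[0,0,0,0,0,0]]
  ]
}}

```text
time: 34.65
ee_pos: [0.4252, -0.2712, 0.0106]
tcp_rot: [180.0, -0.0, -174.9]
wrist_force: [0.1, 0.5, -1.4]
opening: 0.0611
```

Call:
{"name": "servo_tool", "arguments": {
  "motion": [
    [[0,0,0.6,0,0,0],[0,0,0.5,0,0,0],[0,0,0,0,0,0],[0,0,0,0,0,0]]
  ]
}}

```text
time: 35.05
ee_pos: [0.4252, -0.2712, 0.0096]
tcp_rot: [180.0, -0.0, -174.9]
wrist_force: [-1.0, 0.3, -0.8]
opening: 0.0607
```

Call:
{"name": "servo_tool", "arguments": {
  "motion": [
    [[0,0,0.5,0,0,0],[0,0,0.3,0,0,0],[0,0,0,0,0,0],[0,0,0,0,0,0]]
  ]
}}

```text
time: 35.45
ee_pos: [0.4253, -0.2712, 0.0096]
tcp_rot: [-180.0, 0.0, -174.9]
wrist_force: [-3.1, 1.3, 7.2]
opening: 0.0608
```

Call:
{"name": "servo_tool", "arguments": {
  "motion": [
    [[0,0,-0.3,0,0,0],[0,0,0,0,0,0],[0,0,0,0,0,0],[0,0,0,0,0,0],[0,0,0,0,0,0]]
  ],
  "gripper": 85
}}

```text
time: 35.95
ee_pos: [0.4252, -0.2712, 0.009]
tcp_rot: [180.0, -0.0, -174.9]
wrist_force: [-0.4, -0.2, -0.5]
opening: 0.0852
```

Call:
{"name": "servo_tool", "arguments": {
  "motion": [
    [[0,0,-10,0,0,0],[0,0,-30,0,0,0],[0,0,-40,0,0,0],[0,0,-40,0,0,0],[0,0,-30,0,0,0]]
  ]
}}

```text
time: 36.45
ee_pos: [0.4255, -0.2714, 0.1625]
tcp_rot: [-179.9, 0.1, -174.9]
wrist_force: [1.0, -0.5, 1.1]
opening: 0.085
```

Call:
{"name": "servo_tool", "arguments": {
  "motion": [
    [[0,0,0,0,0,0],[0,0,0,0,0,0],[0,0,0,0,0,0]]
  ]
}}

```text
time: 36.75
ee_pos: [0.4249, -0.271, 0.1583]
tcp_rot: [179.9, -0.1, -174.9]
wrist_force: [0.1, -0.0, 0.2]
opening: 0.0847
```

```bash
python3 - <<'E'
from placed import *
chk((.4236,-.2715,5),(.096,.062,.026),"w13")
plan([(.494,.068,.216,168)])
E
```

```text
[ 0.4248 -0.2709  0.158 ] [ 1.799e+02 -1.000e-01 -1.749e+02]
plate [ 0.4231 -0.2718  5.1819] [185. 127. 164. 187.]
obj [ 0.4248 -0.272   5.0169] [212. 146. 210. 182.]
[-12.4, 41.4, -7.2, 0.0, 0.0, 0.037] 
[-10.8, 41.9, -7.2, 0.0, 0.0, 0.037] 
[-9.2, 42.2, -7.2, 0.0, 0.0, 0.037] 
[-7.7, 42.6, -7.2, 0.0, 0.0, 0.037] 
[-6.1, 42.8, -7.2, 0.0, 0.0, 0.037] 

[-4.5, 43.0, -7.3, 0.0, -0.001, 0.038] 
[-2.9, 43.2, -7.2, 0.0, 0.0, 0.037] 
[-1.3, 43.2, -7.3, 0.001, -0.001, 0.038]
```

View pics/w13.png

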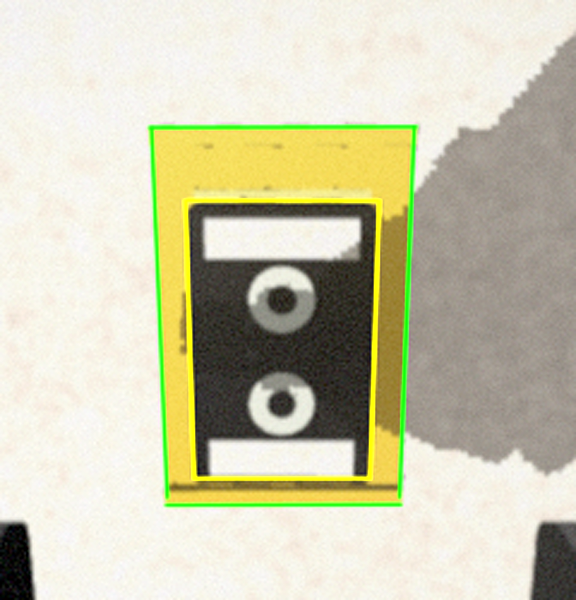

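Call:
{"name": "servo_tool", "arguments": {
  "motion": [
    [[-12,41,-7,0,0,0.037],[-11,42,-7,0,0,0.037],[-9,42,-7,0,0,0.037],[-8,42.5,-7,0,0,0.037],[-6,43,-7,0,0,0.037]]
  ]
}}

```text
time: 37.3
ee_pos: [0.4679, -0.0581, 0.1934]
tcp_rot: [180.0, -0.1, 174.4]
wrist_force: [0.4, 0.3, 0.2]
opening: 0.0848
```

Call:
{"name": "servo_tool", "arguments": {
  "motion": [
    [[-4.5,43,-7,0,0,0.037],[-3,43,-7,0,0,0.037],[-1,43,-7,0,0,0.038],[0,0,0,0,0,0],[0,0,0,0,0,0]]
  ]
}}

```text
time: 37.8
ee_pos: [0.4935, 0.0677, 0.214]
tcp_rot: [-180.0, -0.1, 168.2]
wrist_force: [0.7, 0.3, 0.2]
opening: 0.0849
```

Call:
{"name": "servo_tool", "arguments": {
  "motion": [
    [[0,0,0,0,0,0],[0,0,0,0,0,0]]
  ]
}}

```text
time: 38.0
ee_pos: [0.4936, 0.0659, 0.2147]
tcp_rot: [-180.0, -0.0, 168.0]
wrist_force: [-0.5, 0.4, 0.6]
opening: 0.0854
```

```bash
python3 - <<'E'
from inhand import *
p=bot.camera("wrist");pickle.dump(p,open("w14.pkl","wb"))
o=bot.get_obs();print(o["ee_pos"],o["tcp_rot"])
b=segs_box(.1,.064,.07)
v2,_,t=fit([p],b,(.4938,.0681,-12));print(v2,t)
im=p["color"][:,:,::-1].copy();draw(p,b,v2,im);cv2.imwrite("pics/w14.png",cv2.convertScaleAbs(im,alpha=1.5))
v=v2
plan([(v[0],v[1],.15,v[2]+180),(v[0],v[1],.06,v[2]+180)])
E
```

```text
[0.4937108  0.06587353 0.21483602] [-1.79991494e+02 -2.44216329e-02  1.67955478e+02]
[  0.49037772   0.0690906  -11.71304484] [102.  78.  51. 112.]
[2.0, 1.2, 32.4, 0.0, 0.0, -0.003] 
[1.9, 1.3, 32.4, 0.0, 0.0, -0.003] 
[0.0, 0.0, 30.0, 0.0, 0.0, 0.0] 
[0.0, 0.0, 30.0, 0.0, 0.0, 0.0] 
[0.0, 0.0, 30.0, 0.0, 0.0, 0.0]
```

View pics/w14.png

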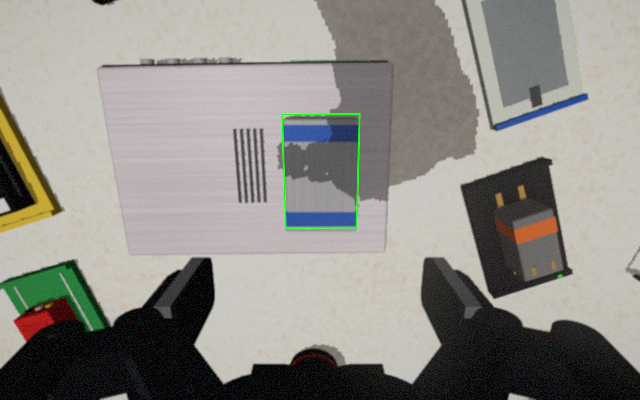

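Call:
{"name": "servo_tool", "arguments": {
  "motion": [
    [[1,1.3,32,0,0,-0.003],[1,1.3,33,0,0,-0.003],[0,0,35,0,0,0],[0,0,35,0,0,0],[0,0,22,0,0,0]]
  ]
}}

```text
time: 38.55
ee_pos: [0.4912, 0.0688, 0.0554]
tcp_rot: [-180.0, -0.1, 168.3]
wrist_force: [-0.7, -1.0, 0.7]
opening: 0.0852
```

Call:
{"name": "servo_tool", "arguments": {
  "motion": [
    [[0,0,0,0,0,0],[0,0,0,0,0,0],[0,0,0,0,0,0],[0,0,4,0,0,0],[0,0,4,0,0,0]]
  ]
}}

```text
time: 39.05
ee_pos: [0.4931, 0.07, 0.0509]
tcp_rot: [180.0, 0.1, 168.4]
wrist_force: [0.2, -0.7, -0.1]
opening: 0.0849
```

Call:
{"name": "servo_tool", "arguments": {
  "motion": [
    [[0,0,3,0,0,0],[0,0,3,0,0,0],[0,0,2,0,0,0],[0,0,0,0,0,0],[0,0,0,0,0,0]]
  ]
}}

```text
time: 39.55
ee_pos: [0.4925, 0.0699, 0.0421]
tcp_rot: [180.0, -0.0, 168.4]
wrist_force: [-0.1, 0.3, -0.3]
opening: 0.0846
```

Call:
{"name": "servo_tool", "arguments": {
  "motion": [
    [[0,0,0,0,0,0],[0,0,0,0,0,0],[0,0,0,0,0,0],[0,0,0,0,0,0],[0,0,0,0,0,0]]
  ],
  "gripper": 50,
  "newtons": 40
}}

```text
time: 40.05
ee_pos: [0.4927, 0.07, 0.0425]
tcp_rot: [180.0, 0.0, 168.4]
wrist_force: [-1.6, 0.1, 5.6]
opening: 0.0626
```

```bash
python3 - <<'E'
from h import *
o=bot.get_obs();print(o["opening"],o["ee_pos"],o["wrist_force"],o["tcp_rot"])
p=bot.camera("wrist");cv2.imwrite("pics/g8w.png",cv2.convertScaleAbs(cv2.resize(p["color"][120:380,180:460,::-1],None,fx=2.3,fy=2.3,interpolation=cv2.INTER_CUBIC),alpha=1.5))
plan([(o["ee_pos"][0],o["ee_pos"][1],.115,168.3,30),(.4206,.2827,.08,187.6,35)])
E
```

```text
0.062623533341311 [0.4926665  0.06996578 0.04254682] [-1.55792266  0.10762938  5.55783863] [1.79986905e+02 2.98879392e-02 1.68393175e+02]
[0.0, 0.0, -24.1, 0.0, 0.0, 0.001] 
[0.0, 0.0, -24.2, 0.0, 0.0, 0.0] 
[0.0, 0.0, -24.1, 0.0, 0.001, 0.001] 
[16.2, 27.7, 5.0, 0.0, 0.0, -0.048] 
[14.9, 28.4, 5.0, 0.0, 0.0, -0.048] 

[13.5, 29.1, 5.0, 0.0, 0.0, -0.048] 
[12.1, 29.7, 5.0, 0.0, 0.0, -0.048] 
[10.7, 30.3, 5.0, 0.0, 0.0, -0.048] 
[9.2, 30.7, 5.0, 0.0, 0.0, -0.049] 
[7.8, 31.1, 5.1, 0.0, 0.0, -0.048]
```

View pics/g8w.png

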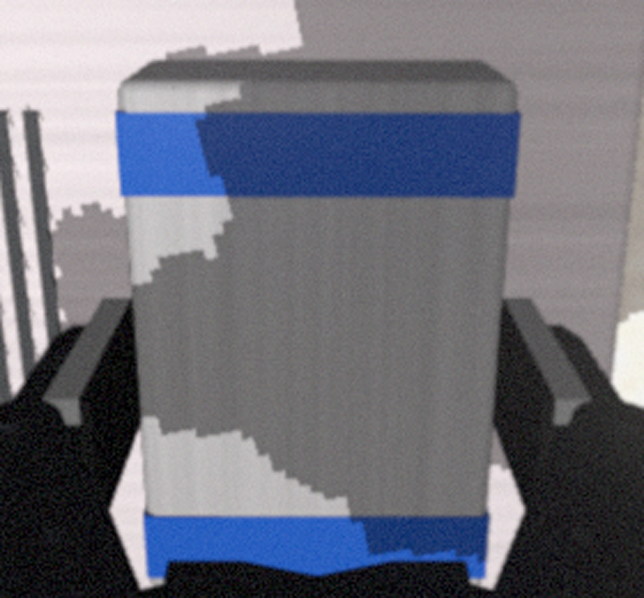

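Call:
{"name": "servo_tool", "arguments": {
  "motion": [
    [[0,0,-8,0,0,0],[0,0,-24,0,0,0],[0,0,-30,0,0,0],[0,0,-10,0,0,0],[8,14,0,0,0,-0.024]]
  ]
}}

```text
time: 40.6
ee_pos: [0.4886, 0.0846, 0.1155]
tcp_rot: [180.0, 0.1, 169.7]
wrist_force: [0.2, 1.2, -3.2]
opening: 0.0632
```

Call:
{"name": "servo_tool", "arguments": {
  "motion": [
    [[15.5,28,5,0,0,-0.048],[14.5,28.7,5,0,0,-0.048],[13,29.4,5,0,0,-0.048],[11.5,30,5,0,0,-0.048],[10,30.5,5,0,0,-0.048]]
  ]
}}

```text
time: 41.1
ee_pos: [0.4343, 0.238, 0.0881]
tcp_rot: [-180.0, -0.1, -176.4]
wrist_force: [0.9, 0.0, -2.4]
opening: 0.0628
```

Call:
{"name": "servo_tool", "arguments": {
  "motion": [
    [[8.5,31,5,0,0,-0.049],[4,15.5,5,0,0,-0.024],[0,0,0,0,0,0],[0,0,0,0,0,0],[0,0,0,0,0,0]]
  ]
}}

```text
time: 41.6
ee_pos: [0.4193, 0.2817, 0.079]
tcp_rot: [-180.0, -0.0, -172.4]
wrist_force: [0.7, 0.1, -2.7]
opening: 0.0627
```

```bash
python3 - <<'E'
from inhand import *
run("dock",(.4206,.2827,7.6),(.1,.064,.026),-.0015,"w15")
E
```

```text
[0.4194 0.2817 0.0791] [-180.     0.  -172.4] [-0.2  0.9 -2. ] 0.0627
plate [0.42   0.2931 7.6094] [  6.  39. 161.   1.]
obj [   0.4124    0.2797 -172.409 ] [ 66.  56. 111.  46.]
```

View pics/w15.png

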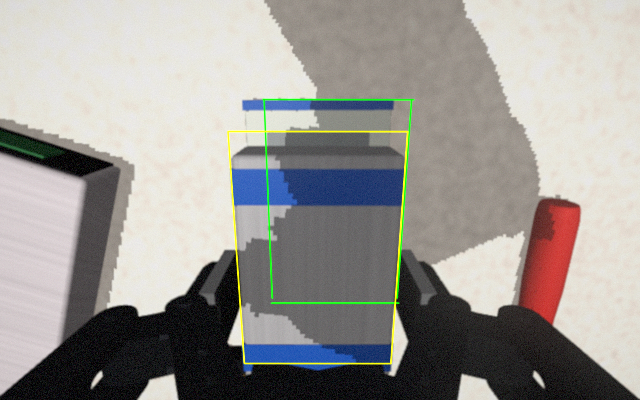

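```bash
python3 - <<'E'
from inhand import *
p=pickle.load(open("w15.pkl","rb"))
im=p["color"][80:190,200:440,::-1];cv2.imwrite("pics/w15c.png",cv2.convertScaleAbs(cv2.resize(im,None,fx=3.2,fy=3.2,interpolation=cv2.INTER_CUBIC),alpha=2))
a=np.radians(7.6);d=np.array([np.cos(a),np.sin(a)]);n=np.array([-d[1],d[0]])
tcp=np.array([.4194,.2817])
for nm,px,z,h in(("obj",[(235,157),(403,157)],.1066,.05),("plate",[(243,99.5),(394,99.5)],.016,.069)):
    q=unproj(p,px,z);m=q.mean(0)+h*d;print(nm,q,"centre",m,"rel tcp along,across",(m-tcp)@d,(m-tcp)@n,"w",np.hypot(*(q[0]-q[1])))
q=unproj(p,[(318,372)],.1066)[0]-.05*d;print("obj far",q)
E
```

```text
obj [[0.37609139 0.24470234]
 [0.36797097 0.30519483]] centre [0.42159196 0.28156141] rel tcp along,across 0.0021543707611616112 -0.0004272741391283658 w 0.06103509115053474
plate [[0.35938149 0.22809507]
 [0.34744667 0.31698293]] centre [0.42180795 0.28166469] rel tcp along,across 0.00238212969411973 -0.0003534661842258508 w 0.08968552436744934
obj far [0.41710767 0.28072042]
```

View pics/w15c.png

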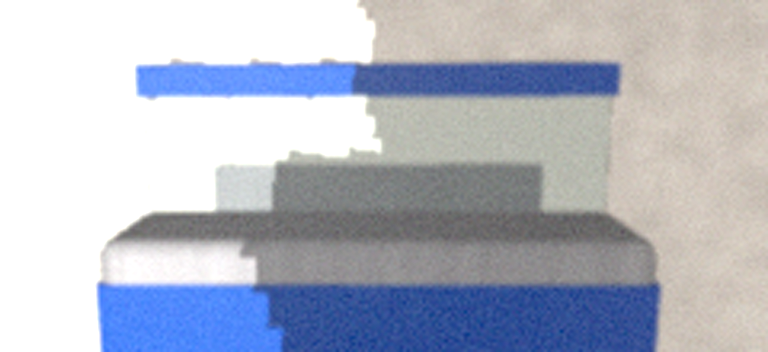

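Call:
{"name": "servo_tool", "arguments": {
  "motion": [
    [[-1,0,15,0,0,0],[0,0,20,0,0,0],[0,0,18,0,0,0],[0,0,9,0,0,0],[0,0,3,0,0,0]]
  ]
}}

```text
time: 42.15
ee_pos: [0.4195, 0.2818, 0.0126]
tcp_rot: [-180.0, -0.1, -172.3]
wrist_force: [0.6, 0.1, -2.6]
opening: 0.0627
```

Call:
{"name": "servo_tool", "arguments": {
  "motion": [
    [[0,0,0,0,0,0],[0,0,0,0,0,0],[0,0,1,0,0,0],[0,0,1,0,0,0],[0,0,0,0,0,0]]
  ]
}}

```text
time: 42.65
ee_pos: [0.4201, 0.2826, 0.0122]
tcp_rot: [180.0, 0.0, -172.3]
wrist_force: [-0.8, -0.4, -3.1]
opening: 0.063
```

Call:
{"name": "servo_tool", "arguments": {
  "motion": [
    [[0,0,1,0,0,0],[0,0,1,0,0,0],[0,0,0,0,0,0],[0,0,0,0,0,0]]
  ]
}}

```text
time: 43.05
ee_pos: [0.42, 0.2825, 0.0101]
tcp_rot: [180.0, -0.0, -172.3]
wrist_force: [0.9, 0.4, -3.1]
opening: 0.0625
```

Call:
{"name": "servo_tool", "arguments": {
  "motion": [
    [[0,0,0.5,0,0,0],[0,0,0.5,0,0,0],[0,0,0,0,0,0],[0,0,0,0,0,0]]
  ]
}}

```text
time: 43.45
ee_pos: [0.42, 0.2825, 0.0091]
tcp_rot: [180.0, -0.0, -172.3]
wrist_force: [-0.8, 0.3, -2.7]
opening: 0.0628
```

Call:
{"name": "servo_tool", "arguments": {
  "motion": [
    [[0,0,0.5,0,0,0],[0,0,0.3,0,0,0],[0,0,0,0,0,0],[0,0,0,0,0,0]]
  ]
}}

```text
time: 43.85
ee_pos: [0.4201, 0.2826, 0.0086]
tcp_rot: [180.0, 0.0, -172.3]
wrist_force: [-0.9, -0.5, 2.8]
opening: 0.063
```

Call:
{"name": "servo_tool", "arguments": {
  "motion": [
    [[0,0,0,0,0,0],[0,0,0,0,0,0],[0,0,0,0,0,0],[0,0,0,0,0,0],[0,0,0,0,0,0]]
  ],
  "gripper": 85
}}

```text
time: 44.35
ee_pos: [0.4201, 0.2826, 0.0083]
tcp_rot: [180.0, 0.0, -172.3]
wrist_force: [0.2, -1.3, -0.2]
opening: 0.0853
```

Call:
{"name": "servo_tool", "arguments": {
  "motion": [
    [[0,0,-10,0,0,0],[0,0,-30,0,0,0],[0,0,-40,0,0,0],[0,0,-40,0,0,0],[0,0,-30,0,0,0]]
  ]
}}

```text
time: 44.85
ee_pos: [0.4203, 0.2827, 0.1618]
tcp_rot: [179.9, 0.1, -172.3]
wrist_force: [0.6, 0.0, 0.4]
opening: 0.0852
```

Call:
{"name": "servo_tool", "arguments": {
  "motion": [
    [[0,0,0,0,0,0],[0,0,0,0,0,0],[0,0,0,0,0,0]]
  ]
}}

```text
time: 45.15
ee_pos: [0.4197, 0.2823, 0.1575]
tcp_rot: [-180.0, -0.1, -172.3]
wrist_force: [0.5, -0.1, -0.6]
opening: 0.0849
```

```bash
python3 - <<'E'
from placed import *
chk((.4206,.2827,7.6),(.1,.064,.026),"w16")
E
```

```text
[0.4196 0.2822 0.1572] [-1.800e+02 -1.000e-01 -1.723e+02]
plate [0.4219 0.2813 8.1195] [ 22.  16. 178. 222.]
obj [0.4234 0.282  7.4356] [112.  85.  54. 186.]
```

View pics/w16.png

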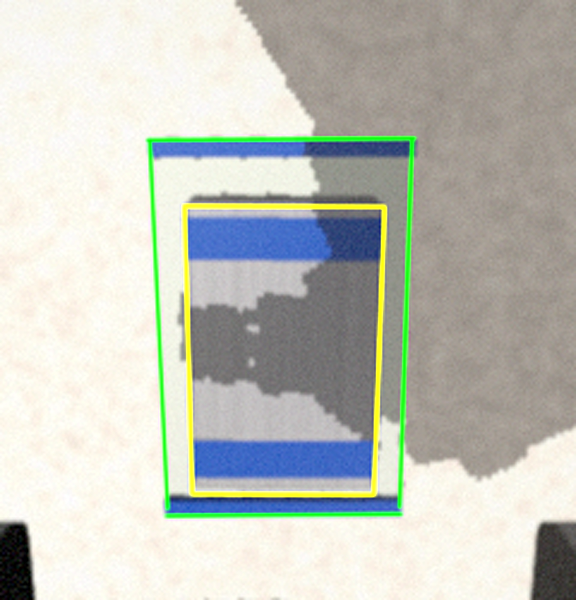

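Call:
{"name": "servo_tool", "arguments": {
  "motion": [
    [[10,-30,-20,0,0,0],[10,-35,-20,0,0,0],[10,-35,-20,0,0,0],[10,-30,-20,0,0,0],[0,0,0,0,0,0]]
  ]
}}

```text
time: 45.7
ee_pos: [0.3977, 0.146, 0.2405]
tcp_rot: [180.0, 0.1, -172.5]
wrist_force: [0.4, 0.1, 0.4]
opening: 0.0843
```

Call:
{"name": "servo_tool", "arguments": {
  "motion": [
    [[0,0,0,0,0,0],[0,0,0,0,0,0],[0,0,0,0,0,0]]
  ]
}}

```text
time: 46.0
ee_pos: [0.3976, 0.1489, 0.2371]
tcp_rot: [-180.0, -0.1, -172.2]
wrist_force: [0.2, 0.4, 0.3]
opening: 0.085
```

```bash
python3 - <<'E'
from h import *
a=[]
for n in("scene","side"):
  p=bot.camera(n);a.append(topdown(p,.02,.3,.78,-.36,.36,.0018))
  print(n,[(r["rect"],r["confidence"]) for r in bot.look_for(p,"lens_center")])
cv2.imwrite("pics/fin.png",cv2.convertScaleAbs(np.hstack(a),alpha=1.4));print(a[0].shape)
p=bot.camera("wrist");cv2.imwrite("pics/finw.png",cv2.convertScaleAbs(p["color"][:,:,::-1],alpha=1.4))
E
```

```text
scene [([257.8, 234.3, 25.3, 37.1], 0.91)]
side [([364.2, 181.5, 28.4, 30.8], 0.59), ([271.4, 135.4, 30.7, 24.1], 0.24)]
(267, 400, 3)
```

View pics/fin.png

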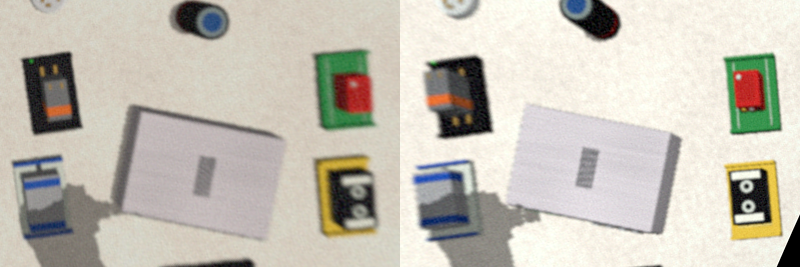

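View pics/finw.png

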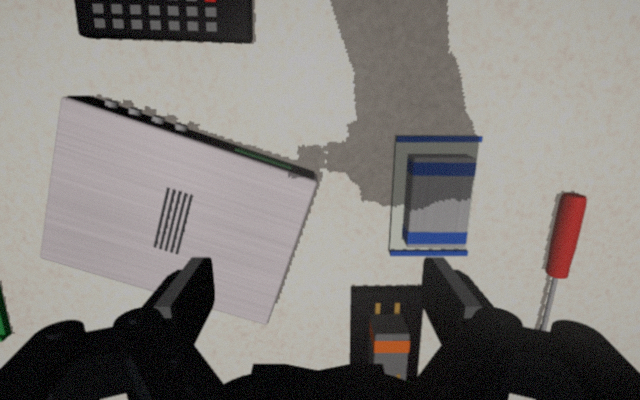

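All four objects are on their plates, the converter is empty, and the lens stands where it was.

```bash
python3 -c "
from workcell import bot
print(bot.job_done())"
```

```text
the job is handed in; nothing more can be done
None
```

All four things were moved off the converter, one at a time from the top, and the job was handed in at about 46 s of the 117 s allowed. The order was battery to charger, capture box to test pad, cassette to tray, drive to dock.

**Placing:** the last wrist-camera check of each, taken against its own plate, gave these offsets:

| Thing | Offset from plate centre | Angle off |
|---|---|---|
| Battery | about 1.5 mm | 0.4° |
| Capture box | about 1 mm | 1° |
| Cassette | about 1.7 mm | 0.2° |
| Drive | about 1.7 mm | 0.7° |

The drive's check is the weakest, because the dock's side edges fitted poorly in the picture. In the final scene and side pictures the converter is empty and the lens is still standing in place, found within about 3 pixels of its first position. No reported wrist force was above about 10 N.

**What went wrong or disagreed:**
- **Battery:** it first landed about 5 mm off centre along the plate. I gripped it again, moved it 4.5 mm and set it down again.
- **Turned around:** a limit on the last joint meant I had to turn the tool half round while carrying the battery, so the battery lies turned end for end. The joint had stalled at that limit on the way, tilting the tool a few degrees for a moment.
- **Capture box:** the first grip closed just above it, with no contact. The fingertips appear to sit higher than the description says, so the later grips were taken lower.
- **Cameras:** the scene and side cameras disagreed by up to about 7 mm on plate positions, so I used the wrist camera for placing.

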